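# Second tier: stack the tote from behind the condiments

### The arm

A 6-joint arm with a two-finger parallel gripper is mounted at the origin on a cart in front of the work surface, level with it; the furniture and walls round the work are solid. World frame = base frame: x ahead of the robot, y to its left, z up, the work surface at z = 0. Lengths are in m, angles in rad, forces in N, time in s.
With the tool pointing down it reaches from about 0.325 to 0.85 m from the base axis. Payload 15.5 kg.
Tool frame: the origin (TCP) lies between the finger pads; the fingertips stand ctrl.tip_reach ahead of it and the grasp point (between the pads) is the TCP (ctrl.tip_reach is the distance from the TCP to the fingertips, in m); z points along the fingers, y is the direction in which the jaws open and shut (so a half turn about z gives the same grasp; the last joint's range is limited). The gripper opens to 91 mm and grips with 3 to 60 N. Pads are 32 mm wide; open, the fingers measure 118 mm over their backs; the gripper's body (76 mm by 178 mm) begins 60 mm behind the grasp point.
Start: joints at [1.063, 0.494, 1.345, -0, 1.302, -0.096], TCP at [0.25, 0.573, 0.206] pointing down, gripper open.
Joint ranges: [-2.91, 2.91], [-0.82, 2.16], [0.22, 2.67], [-1.22, 4.37], [0.12, 2.79], [-3.08, 3.08]. Speed limits (rad/s): [1.89, 1.89, 2.57, 3.01, 3.01, 3.01].

### API

Orientations are given as a unit quaternion [w, x, y, z].
In Python, from station import ctrl gives the robot as it stands.
- The arm moves only by the tool step_arm, never from a script. Its argument "series" is a list of rows, each a list of 7 numbers: the shift along the tool's x, y, z in cm, then the turn, a rotation vector about the tool's x, y, z in rad, then the closure, from 0 (fully open) to 1 (shut). A call has 1 to 20 rows; each row shifts and turns the commanded pose from where the row before left it, along the tool's axes as they then stand; what a row does not reach is not made up. A row lasts 1/10 s, in which the tool goes at most 50 mm and 8.59 degrees, less where a joint would pass 70% of its speed; a pose out of reach is approached as far as the arm can. A call with a gripper value outside its range is refused whole. The fingers move at their own pace and stop on an object; "force" is the grip in N (left out, the last holds). Time passes only in rows, so rows that do not move let the fingers close. It gives the time, the measured TCP pose, the force and the opening at its end, in the units of the state.
- ctrl.get_obs(): the state, without advancing time (a new reading comes with each control period).
- ctrl.capture(name): name is "side" or "top" or "wrist"; returns a dict with "image" (384x512x3 uint8, red, green, blue), "range_z" (384x512 float32, m along the optical axis (not along the pixel's ray), 0 where there is no reading), "fov_y" (degrees; the focal length in pixels is half the picture's height over the tangent of half this angle, whatever the lens; pixels are square), "cx", "cy" (the principal point, pixels), "pose" (4x4, takes a point from camera to world coordinates). Camera axes: x right, y up, looking along -z (the intrinsics and any distortion apply to the point x, -y, -z); pixel columns grow to the right and rows downward; lengths in m; the calibration is good to about 2 mm. A picture is of the moment at which its call begins.
- ctrl.close_job(): hands the job in, once; it reports no verdict.
Trained networks look in a picture, given as the dict that the camera call returned (one of the last four; its "shot" number tells which), for a name from the list of things; names that differ only in an ending like _2 or _b are one class to them, and where a whole thing is asked for, a point or a joint stands for the part that bears it (a point fixed in the world has none). Each returns a list of dicts, best first, with "conf" (0 to 1); they miss things now and then, are a little off and sometimes report something else, mostly with a low value. They report only what shows in the picture. A call takes as long as a camera call. They do not tell look-alikes from the thing itself.
- ctrl.spot_in(picture, thing): "rect" ([left, top, right, bottom] in pixels, round what is visible of it).
- ctrl.cut_out(picture, thing): "pixels" (384x512 bool, what is visible of it) and "rect" ([left, top, right, bottom] in pixels, round what is visible of it).
The state is a dict: "t": time; "joints": joint angles; "joint_vel": joint speeds; "tau": joint torques, N m; "tool_pos": TCP position; "eef_rot": TCP orientation; "wrist_force": force on the tool from outside, world axes, zero at the start; "wrist_torque": the same for the moment, N m; "opening": finger opening in m.
Only numpy, scipy, OpenCV 4.12 (cv2) and the standard library are available. Lean on these libraries where they do the work, as an engineer would, in place of code of your own. Each camera call takes 0.05 s, during which the arm holds its last target.

### The job

We need the empty stack-nest tote as a second tier on the one that holds the lemon, but the pepper mill and the oil bottle stand in front of it. Set both aside, upright, on the wooden board, then lift the empty tote out and stack it on the lemon tote, turned the opposite way round so that it stands on the ledges above the lemon instead of nesting down onto it. Finally put the mill and the bottle back, each upright on the very spot where it stood at the start, and leave the lemon in its tote.

Things in the scene. Friction and masses are not known exactly. Their poses are not given: they have to be found in the camera images.
- pepper_mill: Turned wooden pepper mill, 170 mm high, foot 58 mm across, 0.18 kg. Origin: centre of its underside, z up. Its head is a fixed ball 50 mm across, widest 137 mm above the foot: grasp there. Stands on the counter (z = 0) close in front of the empty tote's handle end, left or right of the oil bottle (they trade places between starts). Must return to its place at the start.
- oil_bottle: Grey-green glass oil bottle with pale pourer, 186 mm high, 0.24-0.41 kg. Origin: centre of its underside, z up. Body 56 mm across up to 103 mm, tapering to the pale pourer neck: 24 mm across from 150 to 173 mm up (grasp there), a thin spout above. Stands on the counter in front of the empty tote beside the pepper mill, 100 mm from it centre to centre. Must return to its place at the start.
- empty_tote: Empty white tote, rim 130 (x) x 116 (y) mm, 75 high, foot 100 x 86, about 0.17 kg, on the counter. Origin: centre of underside, z up. -x = handle end, facing the robot within 7 deg: in its middle a grip 10 mm thick (x -64 to -54), 56 long, 57 to 75 mm up. +x end: cut down to 48 mm. Fixed kitchen roll close at its left, sauce bottle right, stoneware bowl behind; mill and bottle 10 mm in front.
- lemon_tote: Like the empty tote (size, axes), 0.22 kg, loose, lemon inside; +x end points left (+y) within 22 deg. Trades places with the board. Columns in both long walls (x = +33, -19 mm); their tops are ledges 64 mm above the underside. A tote turned 180 deg (x axes anti-parallel) rests on them, its underside 64 mm above this one's, 11 mm inside the rim, 4 mm play; facing alike it nests.
- lemon: A yellow lemon, 71 x 53 x 51 mm, lying loose in the lemon tote, its top 54 mm above the tote's underside (10 mm below the ledges). Origin: middle of its underside at the start.
- board: Light-wood board, 210 (x) x 120 (y) x 12 mm with rounded corners, fixed on the counter, long axis within 9 degrees of straight ahead. Origin: centre of its underside; its top is 12 mm higher. The side area: mill and bottle fit on it one behind the other, 100 to 110 mm apart along its x axis.
Things that resemble listed ones, but are neither listed nor needed, are in the scene too. Leave any orange look-alike of the oil_bottle alone.

How it is judged:
By the outcome, as a careful person would: the job done as asked, in the order asked, and still so for the second after the job is handed in, with the robot touching nothing.
It also fails if it takes over 112 s, if anything falls off the work surface, if the arm or the gripper's body presses on something with over 40 N, if the wrist force passes 120 N, or if a joint passes its speed limit or range.

## Working session

There is one attempt and no reset: what is moved stays moved. The work goes in short steps, Python scripts to look and compute and a tool call to move; the robot and the scene stay as the last step left them, time stands still between calls to the robot, and variables do not carry over. Pictures are saved under pics/ and viewed, and the job is handed in when it is done.

Besides the shell and the picture viewer there is one more tool, called after "Call:" as name([rows], argument=value, ...), one row to a line, values as JSON. step_arm: Moves the arm, as the interface text tells. Its arguments: {"type":"object","properties":{"series":{"type":"array"},"force":{"type":"number"}},"required":["series"]}

```bash
ls; mkdir -p pics
cat > h.py <<'E'
import numpy as np, cv2
from station import ctrl
def K(d):
    f=192/np.tan(np.radians(d['fov_y'])/2); return f,d['cx'],d['cy']
def cloud(d):
    f,cx,cy=K(d); z=d['range_z']; v,u=np.mgrid[0:384,0:512]
    P=np.stack([(u-cx)/f*z,-(v-cy)/f*z,-z],-1)
    W=P@d['pose'][:3,:3].T+d['pose'][:3,3]; W[z==0]=np.nan
    return W
def save(d,n,rect=None,s=1):
    im=d['image'][:,:,::-1]
    if rect: im=im[rect[1]:rect[3],rect[0]:rect[2]]
    cv2.imwrite(n,cv2.resize(im,None,fx=s,fy=s,interpolation=cv2.INTER_CUBIC))
E
python3 - <<'E'
from h import *
o=ctrl.get_obs(); print(o, ctrl.tip_reach)
for n in ['top','side','wrist']:
    d=ctrl.capture(n); save(d,f'pics/{n}0.png',s=1.5); print(n,[k for k in d],d['fov_y'],d['cx'],d['cy'],d['pose'])
    np.save(f'{n}0.npy',d,allow_pickle=True)
    if n=='wrist': continue
    W=cloud(d)
    for t in ['pepper_mill','oil_bottle','empty_tote','lemon_tote','lemon','board']:
        for r in ctrl.cut_out(d,t):
            p=W[r['pixels']]; 
            print(t,round(r['conf'],2),np.round(r['rect']),np.round(np.nanmedian(p,0),3),np.round(np.nanpercentile(p,2,axis=0),3),np.round(np.nanpercentile(p,98,axis=0),3))
E
```

```text
pics
{'t': 0.0, 'joints': array([ 1.06350139e+00,  4.94172644e-01,  1.34612030e+00,  3.61939888e-05,
        1.30248751e+00, -9.55136395e-02]), 'joint_vel': array([ 0.0006394 ,  0.00031692, -0.00036313,  0.0007863 , -0.0007592 ,
        0.00063621]), 'tau': array([ 3.98174976e-03, -8.78840232e+01, -3.81833124e+01,  7.12652528e-02,
        5.38169628e-02, -9.26362168e-05]), 'tool_pos': array([0.24995997, 0.5724263 , 0.20504849]), 'eef_rot': array([-1.92966279e-04,  2.04443749e-01,  9.78878134e-01, -5.61948356e-04]), 'wrist_force': array([-0.05332165,  0.04587187, -0.66679812]), 'wrist_torque': array([-0.00261168, -0.0002238 ,  0.02904903]), 'opening': 0.09137455903103636} 0.019
top ['image', 'range_z', 'fov_y', 'cx', 'cy', 'pose', 'shot'] 54.93866285918087 257.10654630641017 192.97337989706557 [[ 0.15900971  0.96235988 -0.2204073   0.25518808]
 [-0.98726279  0.15619306 -0.03026412  0.02205517]
 [ 0.00530112  0.22241221  0.97493831  1.00514113]
 [ 0.          0.          0.          1.        ]]
pepper_mill 0.7 [171. 179. 201. 211.] [0.428 0.223 0.137] [0.41  0.205 0.003] [0.46  0.252 
[... 1227 characters left out ...]
6]
lemon_tote 0.84 [179. 170. 234. 226.] [ 0.497 -0.067  0.049] [ 0.392 -0.119 -0.   ] [ 0.529 -0.004  0.076]
lemon 0.56 [194. 191. 221. 202.] [ 0.468 -0.06   0.048] [ 0.45  -0.087  0.037] [ 0.48  -0.032  0.055]
board 0.6 [ 92. 191. 152. 263.] [ 0.477 -0.264  0.011] [ 0.361 -0.321  0.001] [ 0.564 -0.205  0.014]
wrist ['image', 'range_z', 'fov_y', 'cx', 'cy', 'pose', 'shot'] 65.46904015590773 252.7420118524062 192.55104199583664 [[ 3.99113849e-01 -8.90513923e-01 -2.18387472e-01  1.88344586e-01]
 [ 9.16900990e-01  3.87846487e-01  9.41683427e-02  6.00077134e-01]
 [ 8.42593455e-04 -2.37823579e-01  9.71308002e-01  3.85206259e-01]
 [ 0.00000000e+00  0.00000000e+00  0.00000000e+00  1.00000000e+00]]
```

View pics/top0.png

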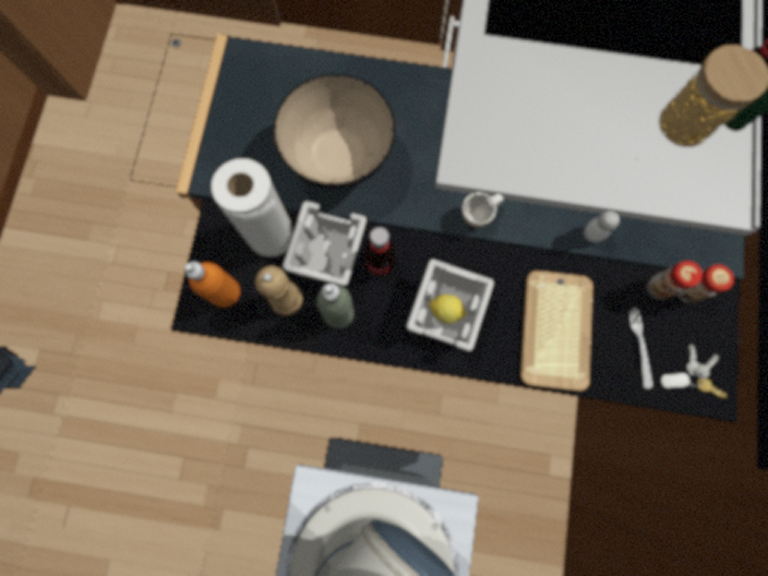

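View pics/side0.png

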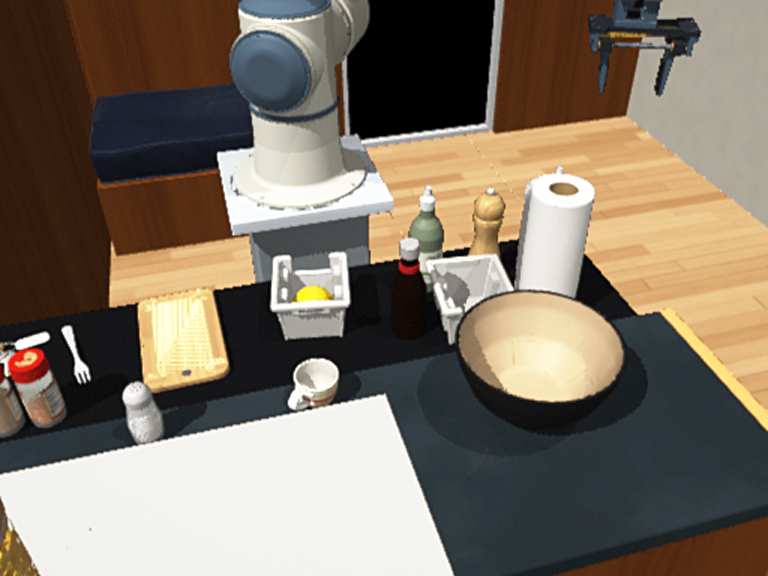

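Run:
```python
from h import *
d=np.load('top0.npy',allow_pickle=True).item(); save(d,'pics/crop_top.png',[110,100,340,250],3.4)
d=np.load('side0.npy',allow_pickle=True).item(); save(d,'pics/crop_side.png',[170,90,390,240],3.5)
```

```text
(no output)
```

View pics/crop_top.png

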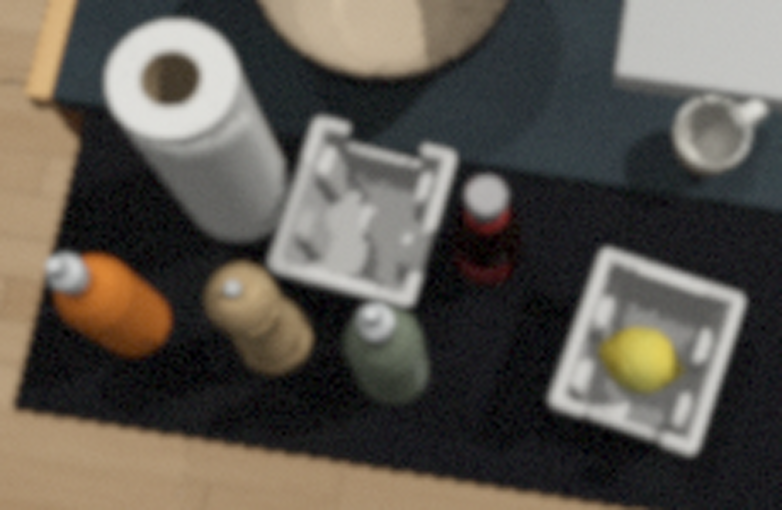

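View pics/crop_side.png

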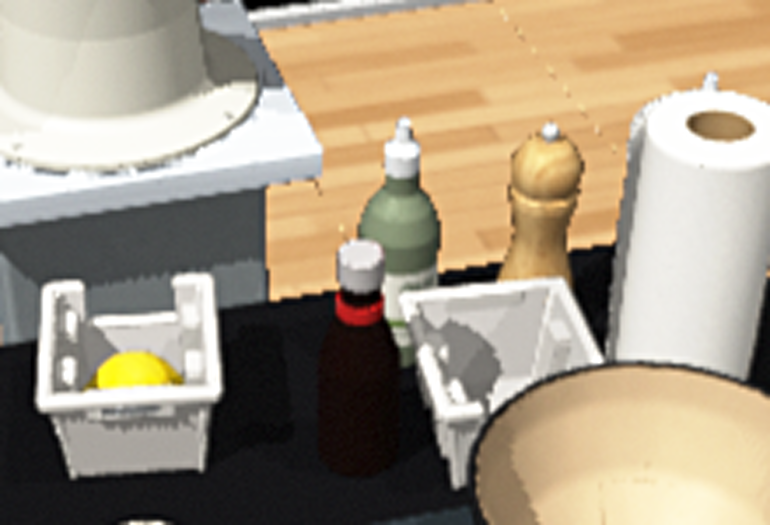

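Candidates in the top view (512×384 px):
- **Oil bottle:** green at (223,203), which I choose. The orange look-alike at (142,190) and the dark sauce bottle with the red neck at (253,168) are to be left alone.
- **Mill:** wooden, at (186,195). The shakers at (400,150) and (460,185) are not it.
- **Totes:** the empty one is at (218,163), the lemon one at (300,203).
- **Board:** (372,220).

The lemon tote's orientation looks unclear, so I'll build height maps.

```bash
cat >> h.py <<'E'
def hmap(ds,x0,x1,y0,y1,res=0.001,zmax=0.25,zmin=-.02):
    # image up=+x, left=+y
    H=np.full((int(round((x1-x0)/res)),int(round((y1-y0)/res))),np.nan)
    for d in ds:
        W=cloud(d).reshape(-1,3); W=W[np.isfinite(W[:,0])]
        W=W[(W[:,0]>x0)&(W[:,0]<x1)&(W[:,1]>y0)&(W[:,1]<y1)&(W[:,2]<zmax)&(W[:,2]>zmin)]
        r=np.clip(((x1-W[:,0])/res).astype(int),0,H.shape[0]-1); c=np.clip(((y1-W[:,1])/res).astype(int),0,H.shape[1]-1)
        for a,b,z in zip(r,c,W[:,2]):
            if not H[a,b]>z: H[a,b]=z
    return H
def hsave(H,n,s,zmax=0.1):
    g=np.nan_to_num(H,nan=-1); m=(g>-1).astype(np.uint8)
    im=cv2.applyColorMap((np.clip(g/zmax,0,1)*255).astype(np.uint8),cv2.COLORMAP_JET); im[m==0]=0
    cv2.imwrite(n,cv2.resize(im,None,fx=s,fy=s,interpolation=cv2.INTER_NEAREST))
E
python3 - <<'E'
from h import *
t=np.load('top0.npy',allow_pickle=True).item();s=np.load('side0.npy',allow_pickle=True).item()
a=hmap([t],.36,.64,-.16,.28,.002);b=hmap([s],.36,.64,-.16,.28,.002)
hsave(np.vstack([a,b]),'pics/hm.png',2.1*1.0)
E
```

```text
(no output)
```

View pics/hm.png

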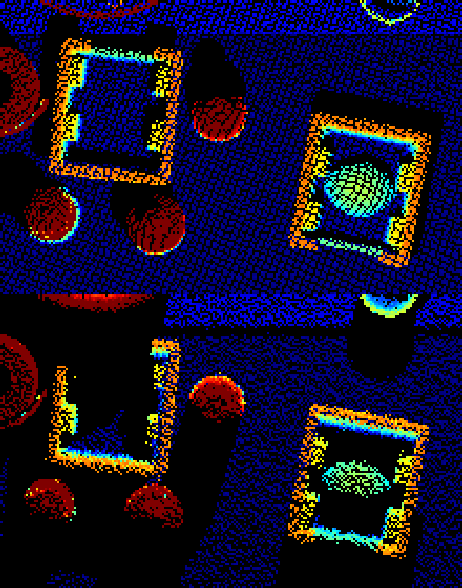

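View pics/wrist0.png

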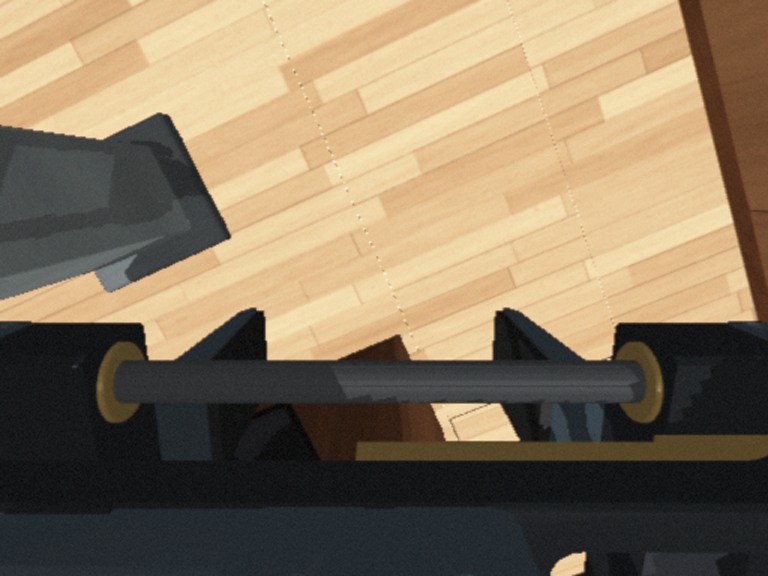

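Both height maps agree. The lemon tote's cut-down end (48 mm) faces the robot, not left as the text says, and its long column walls run left and right. I'll go by the measurement and fit the poses.

```bash
cat >> h.py <<'E'
from scipy.optimize import least_squares
def circ(P,z0,z1,c0,r=None,R=.05):
    p=P[(P[:,2]>z0)&(P[:,2]<z1)&(np.hypot(*(P[:,:2]-c0).T)<R)][:,:2]
    f=(lambda q:np.hypot(*(p-q[:2]).T)-(q[2] if r is None else r))
    s=least_squares(f,list(c0)+([.025] if r is None else []),loss='soft_l1',f_scale=.001); return np.round(s.x,4),len(p),np.round(np.sqrt(np.mean(f(s.x)**2)),4)
def pts(d):
    W=cloud(d).reshape(-1,3); return W[np.isfinite(W[:,0])]
def rim(P,c,zlo=.066,zhi=.082,R=.1):
    p=P[(P[:,2]>zlo)&(P[:,2]<zhi)&(abs(P[:,0]-c[0])<R)&(abs(P[:,1]-c[1])<R)]
    return p
def fitbox(p,c0,th0,L=.130,Wd=.116):
    # outer box: points should be inside; pose with robust: distance of extreme pts
    # rim band model: points in between outer rect and inner offset; minimise outside distance + per side closeness
    best=None
    for th in np.radians(np.arange(np.degrees(th0)-12,np.degrees(th0)+12,.25)):
        u=np.array([np.cos(th),np.sin(th)]);v=np.array([-u[1],u[0]])
        a=p[:,:2]@u;b=p[:,:2]@v
        qa=np.percentile(a,[1,99]);qb=np.percentile(b,[1,99])
        area=(qa[1]-qa[0])*(qb[1]-qb[0])
        if best is None or area<best[0]: best=(area,th,u*qa.mean()+v*qb.mean(),qa[1]-qa[0],qb[1]-qb[0])
    return np.degrees(best[1]),np.round(best[2],4),np.round(best[3:],4)
E
python3 - <<'E'
from h import *
t=np.load('top0.npy',allow_pickle=True).item();s=np.load('side0.npy',allow_pickle=True).item()
for n,d in (('top',t),('side',s)):
    P=pts(d); print(n)
    M=P[np.hypot(P[:,0]-.43,P[:,1]-.228)<.06]
    print('mill', circ(P,.12,.155,(.435,.228),.0235), circ(P,.003,.03,(.435,.228),.029))
    # sphere fit of the ball
    p=P[(P[:,2]>.118)&(P[:,2]<.158)&(np.hypot(P[:,0]-.435,P[:,1]-.228)<.04)]
    q=least_squares(lambda q:np.linalg.norm(p-q,axis=1)-.025,[.435,.228,.137],loss='soft_l1',f_scale=.001).x; print('ball',q,len(p))
    print('bottle body',circ(P,.03,.10,(.427,.13),.028),'neck',circ(P,.15,.172,(.427,.13),.012,.03))
    for nm,c,th in (('empty',(.53,.172),0),('lemon',(.46,-.062),np.pi)):
        r=rim(P,c,R=.085); 
        if nm=='empty': r=r[(r[:,1]<.24)&(r[:,1]>.105)&(r[:,0]>.458)]
        print(nm,len(r),fitbox(r,c,th-.15 if nm=='empty' else th-.2),'zmed',np.median(r[:,2]))
    b=P[(abs(P[:,0]-.456)<.13)&(abs(P[:,1]+.266)<.08)&(P[:,2]>.007)&(P[:,2]<.02)]
    print('board',cv2.minAreaRect((b[:,:2]*1000).astype(np.float32)),fitbox(b,0,0))
    for nm,c,R in (('roll',(.55,.27),.09),('sauce',(.53,.1),.05),('orange',(.43,.36),.05),('bowl',(.66,.2),.1)):
        q=P[(np.hypot(P[:,0]-c[0],P[:,1]-c[1])<R)]; q=q[q[:,2]>.09 if nm!='bowl' else q[:,2]>.04]
        print(nm,np.round(np.percentile(q,1,axis=0),3),np.round(np.percentile(q,99,axis=0),3), q[:,2].max())
E
```

```text
top
mill (array([0.4373, 0.2336]), 213, np.float64(0.0034)) (array([0.4374, 0.2324]), 109, np.float64(0.0084))
ball [0.43670573 0.23309448 0.13549765] 292
bottle body (array([0.429 , 0.1319]), 177, np.float64(0.0083)) neck (array([0.4304, 0.1332]), 74, np.float64(0.0026))
empty 618 (np.float64(-5.594366926962348), array([0.5335, 0.1705]), array([0.1283, 0.1155])) zmed 0.07434241594406266
lemon 649 (np.float64(169.0408440973835), array([ 0.4601, -0.0625]), array([0.1288, 0.1149])) zmed 0.07442111669617013
board ((459.1770324707031, -266.31671142578125), (210.17446899414062, 121.34113311767578), 2.165149688720703) (np.float64(3.0000000000000004), array([ 0.4582, -0.2657]), array([0.2041, 0.1171]))
roll [0.512 0.237 0.093] [0.595 0.326 0.231] 0.23161981590000613
sauce [0.51  0.052 0.091] [0.546 0.095 0.165] 0.16652833780838405
orange [0.404 0.322 0.091] [0.454 0.367 0.186] 0.19063510118811178
bowl [0.564 0.106 0.04 ] [0.739 0.284 0.229] 0.23022089591741213
side
mill (array([0.4363, 0.2361]), 295, np.float64(0.003)) (array([0.435, 0.228]), 0, np.float64(nan))
ball [0.43724512 0.23571857 0.13478771] 363
bottle body (array([0.4279, 0.1354]), 282, np.float64(0.0069)) neck (array([0.4293, 0.1354]), 99, np.float64(0.0023))
empty 571 (np.float64(-5.094366926962348), array([0.5275, 0.1728]), array([0.1434, 0.1152])) zmed 0.07370497533737919
lemon 641 (np.float64(168.7908440973835), array([ 0.463 , -0.0604]), array([0.1293, 0.1147])) zmed 0.0736010437825323
board ((458.65374755859375, -263.7159729003906), (216.46986389160156, 119.94816589355469), 2.391572952270508) (np.float64(3.0000000000000004), array([ 0.4613, -0.2634]), array([0.2053, 0.1166]))
roll [0.519 0.244 0.092] [0.601 0.325 0.23 ] 0.2313351055072752
sauce [0.523 0.053 0.091] [0.556 0.093 0.164] 0.16506890008598152
orange [0.429 0.348 0.177] [0.437 0.357 0.188] 0.18771806714103567
bowl [0.575 0.109 0.041] [0.729 0.283 0.224] 0.23048663715067874
  return _methods._mean(a, axis=axis, dtype=dtype,
  ret = ret.dtype.type(ret / rcount)
```

Call:
step_arm([
  [0,0,-4.3,0,0,-0.1373,0],
  [0,0,-4.3,0,0,-0.1373,0],
  [0,0,-4.3,0,0,-0.1373,0],
  [-1.5,-3.65,0,0,0,0,0],
  [-1.5,-3.65,0,0,0,0,0],
  [-1.5,-3.65,0,0,0,0,0],
  [-1.5,-3.65,0,0,0,0,0],
  [-1.5,-3.65,0,0,0,0,0],
  [-1.5,-3.65,0,0,0,0,0],
  [-1.5,-3.65,0,0,0,0,0],
  [-1.5,-3.65,0,0,0,0,0],
  [-1.5,-3.65,0,0,0,0,0],
  [-1.5,-3.65,0,0,0,0,0],
  [-1.5,-3.65,0,0,0,0,0],
  [-1.5,-3.65,0,0,0,0,0],
  [0,0,0,0,0,0,0],
  [0,0,0,0,0,0,0],
], force=20)

```text
t: 2.45
tool_pos: [0.4303, 0.1342, 0.3346]
eef_rot: [-0.0, 0.001, 1.0, 0.0]
wrist_force: [-0.1, -0.5, 0.5]
opening: 0.0911
```

Run:
```python
from h import *
d=ctrl.capture('wrist'); save(d,'pics/w1.png',s=1.5); np.save('w1.npy',d,allow_pickle=True); P=pts(d)
print('neck',circ(P,.15,.172,(.430,.134),.012,.025),'body',circ(P,.03,.1,(.43,.134),.028,.04))
p=P[(P[:,2]>.118)&(P[:,2]<.158)&(np.hypot(P[:,0]-.435,P[:,1]-.234)<.04)]
if len(p): print(len(p),least_squares(lambda q:np.linalg.norm(p-q,axis=1)-.025,[.435,.228,.137],loss='soft_l1',f_scale=.001).x)
```

```text
neck (array([0.4282, 0.1343]), 271, np.float64(0.0026)) body (array([0.4267, 0.1344]), 228, np.float64(0.0074))
1006 [0.43514928 0.23731485 0.1356726 ]
```

View pics/w1.png

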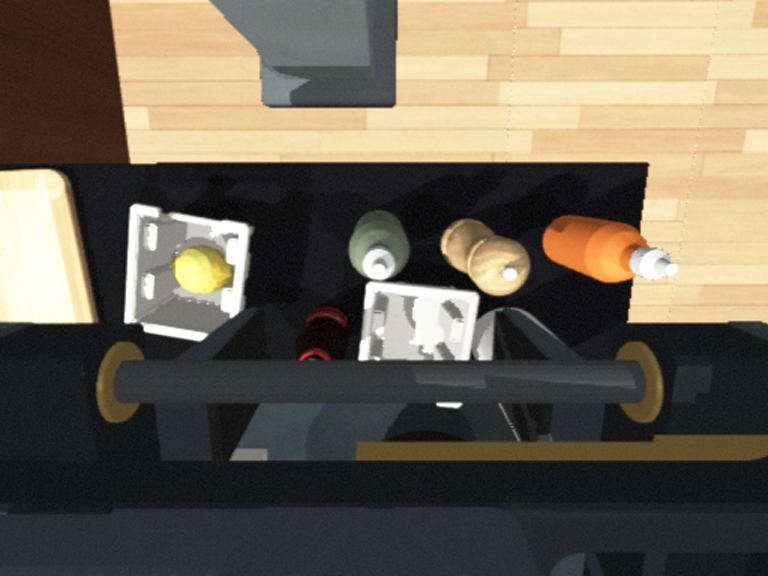

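The wrist view shows the green bottle at (378,262), centred between the jaws, and the lemon tote's cut end facing the robot. I'll descend and grasp.

Call:
step_arm([
  [0.1,0,2.5,0,0,0,0],
  [0,0,2.5,0,0,0,0],
  [0,0,2.5,0,0,0,0],
  [0,0,2.5,0,0,0,0],
  [0,0,2.5,0,0,0,0],
  [0,0,2.5,0,0,0,0],
  [0,0,1.5,0,0,0,0],
  [0,0,0.9,0,0,0,0],
  [0,0,0,0,0,0,0.4],
  [0,0,0,0,0,0,0.6],
  [0,0,0,0,0,0,0.8],
  [0,0,0,0,0,0,1],
  [0,0,0,0,0,0,1],
  [0,0,0,0,0,0,1],
  [0,0,0,0,0,0,1],
  [0,0,0,0,0,0,1],
  [0,0,0,0,0,0,1],
  [0,0,0,0,0,0,1],
], force=25)

```text
t: 4.3
tool_pos: [0.4293, 0.1347, 0.1607]
eef_rot: [0.0, -0.0, 1.0, -0.0]
wrist_force: [-0.6, -0.3, 6.2]
opening: 0.0142
```

Run:
```python
from h import *
print(ctrl.get_obs()['opening'],ctrl.get_obs()['wrist_force'])
d=ctrl.capture('side'); save(d,'pics/s2.png',[200,60,360,200],5); 
d=ctrl.capture('wrist'); save(d,'pics/w2.png',s=1.5);print(ctrl.get_obs()['opening'])
```

```text
0.014240200004714494 [-0.55038304 -0.27374203  6.23549759]
0.012318533859557744
```

View pics/s2.png

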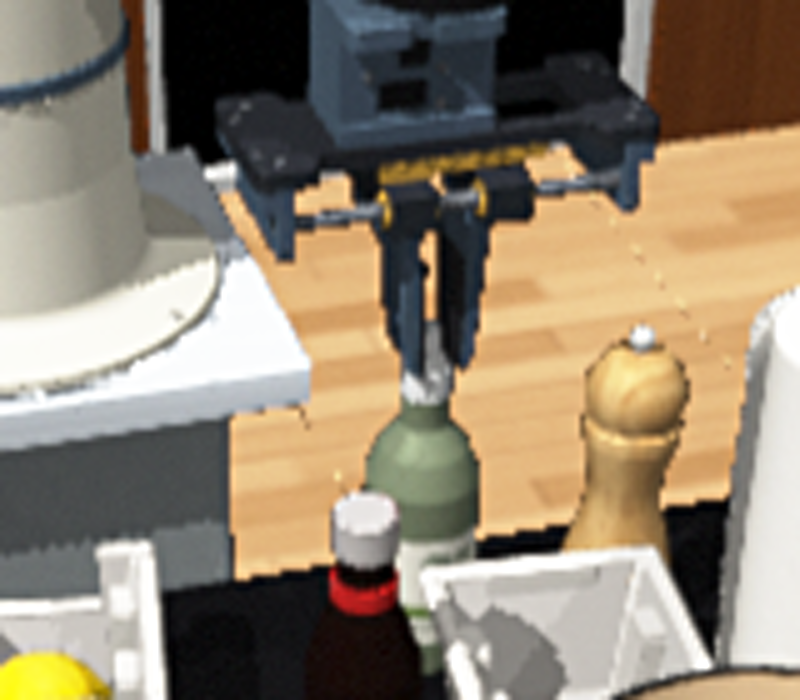

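View pics/w2.png

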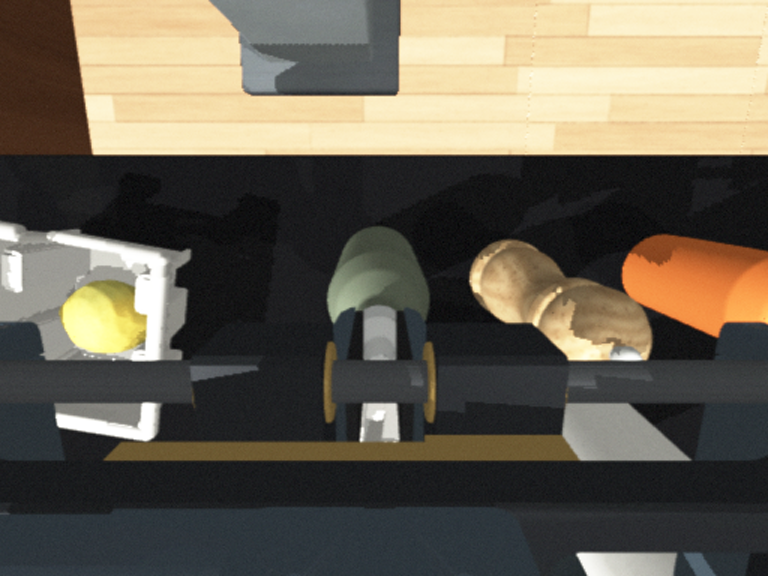

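Run:
```python
from h import *
for n in ('side','top'):
    d=ctrl.capture(n); P=cloud(d); im=d['image'].astype(int)
    dark=(im.max(-1)<100)
    m=(np.hypot(P[...,0]-.43,P[...,1]-.135)<.06)&(P[...,2]>.1)
    f=P[m&dark&(P[...,2]<.2)]
    print(n,'fingers',f[:,2].min(),np.percentile(f[:,2],[1,5]), np.percentile(f,[2,98],axis=0))
    Q=P[m&(im.min(-1)>120)]; print('white',len(Q),np.percentile(Q,[2,50,98],axis=0))
    P=P.reshape(-1,3);print(circ(P,.03,.1,(.429,.134),.028),circ(P,.115,.14,(.429,.134)))
    o=ctrl.get_obs();print(o['opening'],o['tool_pos'],o['wrist_force'])
    if n=='side':
        print(np.round(P.reshape(384,512,3)[120:150,285:287,2],3).T)
        save(d,'pics/s3.png',[250,90,320,150],10)
```

```text
side fingers 0.10036193315111142 [0.1007613  0.10502889] [[0.4163387  0.11896853 0.10179845]
 [0.45418635 0.15788064 0.19906017]]
white 1607 [[0.42967209 0.09032953 0.11933836]
 [0.47108503 0.12386537 0.41637923]
 [0.47888662 0.15925568 0.47083186]]
(array([0.4291, 0.1362]), 329, np.float64(0.0095)) (array([0.4294, 0.1351, 0.0185]), 214, np.float64(0.0045))
0.012322929309506426 [0.42978735 0.13480128 0.16101439] [-0.34380015 -0.11043305  7.87750162]
[[0.205 0.204 0.201 0.199 0.199 0.193 0.192 0.19  0.187 0.185 0.174 0.171
  0.17  0.17  0.169 0.165 0.162 0.161 0.157 0.155 0.152 0.149 0.147 0.145
  0.138 0.138 0.136 0.133 0.131 0.128]
 [0.187 0.186 0.187 0.181 0.186 0.188 0.184 0.182 0.18  0.177 0.174 0.172
  0.171 0.168 0.166 0.164 0.163 0.159 0.157 0.155 0.151 0.151 0.144 0.144
  0.14  0.139 0.134 0.133 0.13  0.128]]
top fingers 0.1723692979858985 [0.17249683 0.17300696] [[0.42076962 0.13904    0.17262436]
 [0.42609364 0.14020761 0.19499844]]
white 4863 [[0.38972634 0.08017831 0.55581099]
 [0.42297171 0.13472708 0.57061187]
 [0.4674041  0.18969319 0.57783875]]
(array([0.429, 0.134]), 0, np.float64(nan)) (array([0.429, 0.134, 0.025]), 0, np.float64(nan))
0.012374536879188849 [0.42979309 0.13481111 0.16104109] [ 0.19261768 -0.73546902  7.39772431]
  return _methods._mean(a, axis=axis, dtype=dtype,
  ret = ret.dtype.type(ret / rcount)
```

View pics/s3.png

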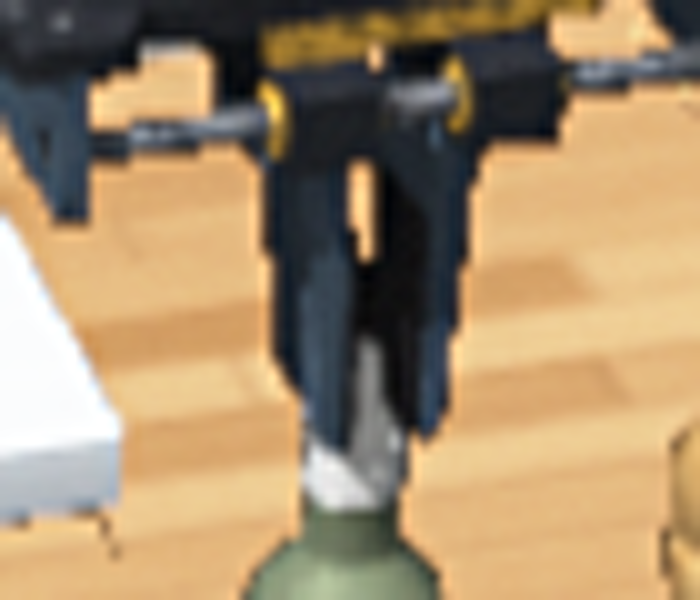

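Run:
```python
from h import *
d=ctrl.capture('side'); P=cloud(d)
for c in (279,282,284,287,291,292):
    print(c,[(r,)+tuple(np.round(P[r,c],3)) for r in range(92,146,3)])
```

```text
279 [(92, np.float64(0.457), np.float64(0.11), np.float64(0.283)), (95, np.float64(0.456), np.float64(0.111), np.float64(0.275)), (98, np.float64(0.463), np.float64(0.109), np.float64(0.272)), (101, np.float64(0.469), np.float64(0.107), np.float64(0.268)), (104, np.float64(0.47), np.float64(0.107), np.float64(0.262)), (107, np.float64(0.467), np.float64(0.108), np.float64(0.253)), (110, np.float64(0.447), np.float64(0.115), np.float64(0.234)), (113, np.float64(0.441), np.float64(0.117), np.float64(0.224)), (116, np.float64(0.436), np.float64(0.119), np.float64(0.213)), (119, np.float64(0.439), np.float64(0.118), np.float64(0.207)), (122, np.float64(0.436), np.float64(0.119), np.float64(0.198)), (125, np.float64(0.432), np.float64(0.12), np.float64(0.188)), (128, np.float64(0.432), np.float64(0.121), np.float64(0.18)), (131, np.float64(-1.215), np.float64(0.667), np.float64(-0.861)), (134, np.float64(-1.166), np.float64(0.651), np.float64(-0.852)), (137, np.float64(-1.148), np.float64(0.646), np.float64(-0.863)), (140, np.float64(-1.102), np.float64(0.631), np.float64(-0.855)), (143, 
[... 5125 characters left out ...]
 np.float64(0.449), np.float64(0.144), np.float64(0.224)), (116, np.float64(0.444), np.float64(0.146), np.float64(0.213)), (119, np.float64(0.446), np.float64(0.146), np.float64(0.207)), (122, np.float64(0.448), np.float64(0.146), np.float64(0.2)), (125, np.float64(0.45), np.float64(0.145), np.float64(0.194)), (128, np.float64(0.448), np.float64(0.146), np.float64(0.185)), (131, np.float64(0.448), np.float64(0.146), np.float64(0.177)), (134, np.float64(0.452), np.float64(0.145), np.float64(0.172)), (137, np.float64(-1.123), np.float64(0.724), np.float64(-0.861)), (140, np.float64(-1.084), np.float64(0.71), np.float64(-0.858)), (143, np.float64(-1.051), np.float64(0.699), np.float64(-0.858))]
```

The camera puts the fingertips at z≈0.172 and the body's bottom at ≈0.25, so the true grasp point is about 30 mm above the reported TCP. The pads had pinched the spout. The bottle hasn't moved. I'll open, go 30 mm lower and check before closing.

Call:
step_arm([
  [0,0,-1,0,0,0,0],
  [0,0,0,0,0,0,0],
  [0,0,0,0,0,0,0],
  [0,0,0,0,0,0,0],
  [0,0,0,0,0,0,0],
  [0,0,0,0,0,0,0],
  [0,0,0,0,0,0,0],
], force=25)

```text
t: 5.25
tool_pos: [0.4291, 0.1348, 0.1705]
eef_rot: [-0.0, -0.0, 1.0, -0.0]
wrist_force: [-0.4, -1.0, 0.1]
opening: 0.0652
```

Run:
```python
from h import *
d=ctrl.capture('side'); save(d,'pics/s4.png',[220,60,360,200],5); P=pts(d)
print(ctrl.get_obs()['opening'],ctrl.get_obs()['tool_pos'],'neck',circ(P,.15,.172,(.430,.134),.012,.03),'body',circ(P,.03,.1,(.43,.134),.028,.05))
```

```text
0.06931319649256215 [0.42917546 0.1347786  0.17053439] neck (array([0.4291, 0.1352]), 98, np.float64(0.0024)) body (array([0.4289, 0.1359]), 333, np.float64(0.0103))
```

View pics/s4.png

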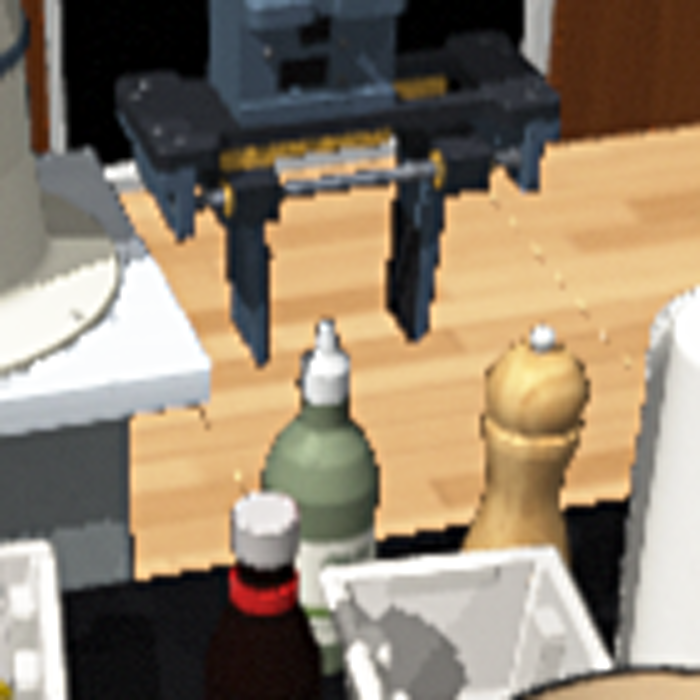

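Call:
step_arm([
  [0,0,0,0,0,0,0],
  [0,0,1,0,0,0,0],
  [0,0,1,0,0,0,0],
  [0,0,1,0,0,0,0],
  [0,0,1,0,0,0,0],
  [0,0,0,0,0,0,0.5],
  [0,0,0,0,0,0,0.7],
  [0,0,0,0,0,0,1],
  [0,0,0,0,0,0,1],
  [0,0,0,0,0,0,1],
  [0,0,0,0,0,0,1],
  [0,0,0,0,0,0,1],
  [0,0,0,0,0,0,1],
  [0,0,0,0,0,0,1],
  [0,0,0,0,0,0,1],
  [0,0,0,0,0,0,1],
], force=25)

```text
t: 6.9
tool_pos: [0.4291, 0.1348, 0.1306]
eef_rot: [-0.0, -0.0, 1.0, -0.0]
wrist_force: [0.5, 0.0, -1.4]
opening: 0.0265
```

Call:
step_arm([
  [0,0,0,0,0,0,1],
  [0,0,0,0,0,0,1],
  [0,0,0,0,0,0,1],
  [0,0,-1,0,0,0,1],
  [0,0,-2,0,0,0,1],
  [0,0,-2.5,0,0,0,1],
  [0,0,-2.5,0,0,0,1],
  [0,0,-2.5,0,0,0,1],
  [0,0,-1.5,0,0,0,1],
  [0,0,-1,0,0,0,1],
  [0,0,0,0,0,0,1],
])

```text
t: 8.0
tool_pos: [0.4297, 0.1349, 0.2619]
eef_rot: [0.001, -0.0, 1.0, 0.0]
wrist_force: [-0.4, 0.3, -3.3]
opening: 0.0269
```

Run:
```python
from h import *
d=ctrl.capture('side'); save(d,'pics/s5.png',[220,60,360,200],5); P=pts(d);print(ctrl.get_obs()['opening'])
```

```text
0.027014533598730482
```

View pics/s5.png

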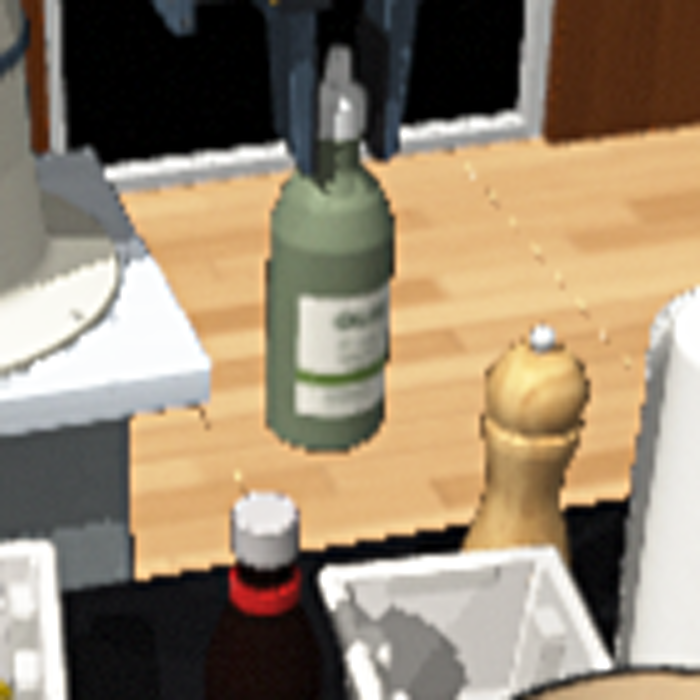

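Call:
step_arm([
  [-0.2,-1,0,0,0,0,1],
  [-0.4,-2,0,0,0,0,1],
  [-0.5,-2.4,0,0,0,0,1],
  [-0.5,-2.4,0,0,0,0,1],
  [-0.5,-2.4,0,0,0,0,1],
  [-0.5,-2.4,0,0,0,0,1],
  [-0.5,-2.4,0,0,0,0,1],
  [-0.5,-2.4,0,0,0,0,1],
  [-0.5,-2.4,0,0,0,0,1],
  [-0.5,-2.4,0,0,0,0,1],
  [-0.5,-2.4,0,0,0,0,1],
  [-0.5,-2.4,0,0,0,0,1],
  [-0.5,-2.4,0,0,0,0,1],
  [-0.5,-2.4,0,0,0,0,1],
  [-0.5,-2.4,0,0,0,0,1],
  [-0.5,-2.4,0,0,0,0,1],
  [-0.5,-2.4,0,0,0,0,1],
  [-0.4,-2,0,0,0,0,1],
  [-0.2,-0.8,0,0,0,0,1],
  [0,0,0,0,0,0,1],
])

```text
t: 10.05
tool_pos: [0.5157, -0.2841, 0.2595]
eef_rot: [-0.001, 0.001, 1.0, 0.0]
wrist_force: [0.6, 0.2, -2.6]
opening: 0.0271
```

Call:
step_arm([
  [0,0.1,2,0,0,0,1],
  [0,0,2.5,0,0,0,1],
  [0,0,2.5,0,0,0,1],
  [0,0,2,0,0,0,1],
  [0,0,1,0,0,0,1],
  [0,0,0.5,0,0,0,1],
  [0,0,0,0,0,0,1],
])

```text
t: 10.75
tool_pos: [0.5162, -0.2819, 0.1556]
eef_rot: [-0.0, -0.0, 1.0, 0.0]
wrist_force: [-0.5, 0.5, -3.1]
opening: 0.0269
```

Run:
```python
from h import *
print(ctrl.get_obs()['tool_pos'],ctrl.get_obs()['wrist_force'],ctrl.get_obs()['opening'])
d=ctrl.capture('side'); save(d,'pics/s6.png',[60,90,220,270],4.0)
```

```text
[ 0.51617755 -0.28187582  0.15562365] [-0.48728104  0.48432091 -3.12232617] 0.026861245608759275
```

View pics/s6.png

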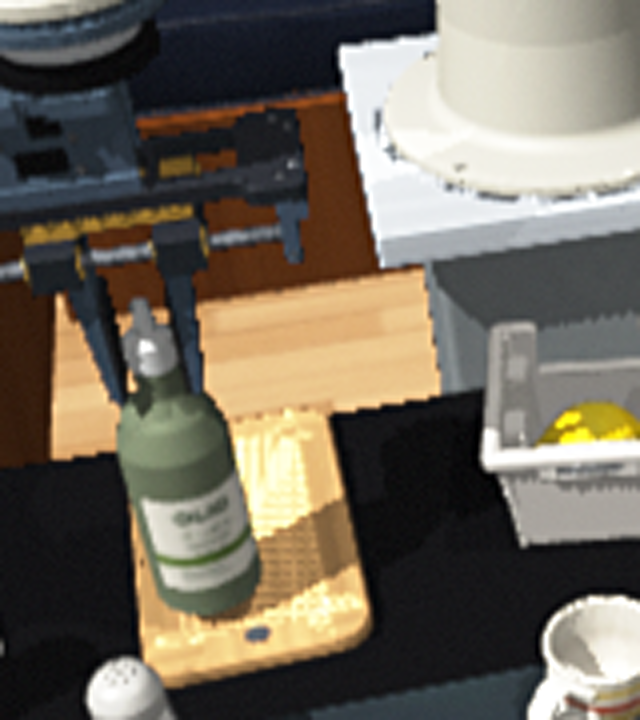

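Call:
step_arm([
  [0.2,1,0,0,0,0,1],
  [0.2,1,0,0,0,0,1],
  [0,0,0.5,0,0,0,1],
  [0,0,0.3,0,0,0,1],
  [0,0,0.3,0,0,0,1],
  [0,0,0.1,0,0,0,1],
  [0,0,0,0,0,0,1],
])

```text
t: 11.5
tool_pos: [0.5122, -0.2624, 0.1433]
eef_rot: [-0.0, 0.0, 1.0, 0.0]
wrist_force: [-0.3, -0.3, -3.3]
opening: 0.0268
```

Run:
```python
from h import *
print(ctrl.get_obs()['tool_pos'],ctrl.get_obs()['wrist_force'],ctrl.get_obs()['opening'])
d=ctrl.capture('side'); P=pts(d)
for z in (.03,.05,.07,.09): print(circ(P,z,z+.02,(.512,-.262),.028))
```

```text
[ 0.51216506 -0.26237268  0.14331767] [-0.26469631 -0.3029371  -3.25254696] 0.026799759591080177
(array([ 0.5106, -0.2612]), 182, np.float64(0.0011))
(array([ 0.5108, -0.2612]), 194, np.float64(0.0011))
(array([ 0.5112, -0.2609]), 207, np.float64(0.0012))
(array([ 0.5112, -0.2611]), 208, np.float64(0.0011))
```

Upright, with no tilt and not yet touching. I'll lower in small steps until contact, then release.

Call:
step_arm([
  [0,0,0.1,0,0,0,1],
  [0,0,0.1,0,0,0,1],
  [0,0,0,0,0,0,1],
])

```text
t: 11.85
tool_pos: [0.5131, -0.2628, 0.1424]
eef_rot: [0.001, 0.0, 1.0, -0.001]
wrist_force: [1.7, 0.4, 6.4]
opening: 0.027
```

Call:
step_arm([
  [0,0,-0.1,0,0,0,0.9],
  [0,0,0,0,0,0,0.6],
  [0,0,0,0,0,0,0.3],
  [0,0,0,0,0,0,0],
  [0,0,0,0,0,0,0],
  [0,0,0,0,0,0,0],
  [0,0,0,0,0,0,0],
  [0,0,-1,0,0,0,0],
  [0,0,-3,0,0,0,0],
  [0,0,-4,0,0,0,0],
  [0,0,-4,0,0,0,0],
  [0,0,0,0,0,0,0],
])

```text
t: 13.05
tool_pos: [0.5144, -0.2635, 0.2687]
eef_rot: [0.004, -0.0, 1.0, -0.002]
wrist_force: [1.1, -0.8, -1.1]
opening: 0.0913
```

Run:
```python
from h import *
print(ctrl.get_obs()['tool_pos'],ctrl.get_obs()['opening'])
d=ctrl.capture('side'); P=pts(d); save(d,'pics/s7.png',[60,60,350,270],2.7)
for z in (.03,.05,.07,.09): print(circ(P,z,z+.02,(.512,-.262),.028))
```

```text
[ 0.51437377 -0.26353942  0.26871271] 0.09130080590277281
(array([ 0.5109, -0.2611]), 187, np.float64(0.0012))
(array([ 0.5114, -0.2611]), 187, np.float64(0.0012))
(array([ 0.512 , -0.2611]), 196, np.float64(0.0011))
(array([ 0.5121, -0.2611]), 215, np.float64(0.0012))
```

View pics/s7.png

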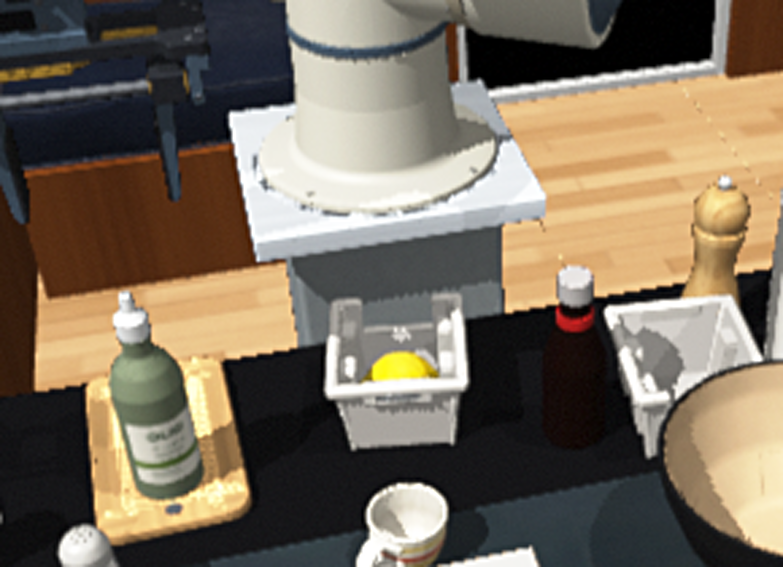

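Call:
step_arm([
  [0.5,3,0,0,0,0,0],
  [0.65,4.2,0,0,0,0,0],
  [0.65,4.2,0,0,0,0,0],
  [0.65,4.2,0,0,0,0,0],
  [0.65,4.2,0,0,0,0,0],
  [0.65,4.2,0,0,0,0,0],
  [0.65,4.2,0,0,0,0,0],
  [0.65,4.2,0,0,0,0,0],
  [0.65,4.2,0,0,0,0,0],
  [0.65,4.2,0,0,0,0,0],
  [0.65,4.2,0,0,0,0,0],
  [0.65,4.2,0,0,0,0,0],
  [0.15,0.7,0,0,0,0,0],
  [0,0,0,0,0,0,0],
  [0,0,0,0,0,0,0],
])

```text
t: 14.6
tool_pos: [0.434, 0.236, 0.2623]
eef_rot: [-0.0, -0.0, 1.0, -0.0]
wrist_force: [-0.1, 0.1, -0.5]
opening: 0.0912
```

Run:
```python
from h import *
print(ctrl.get_obs()['tool_pos'],ctrl.get_obs()['eef_rot'])
d=ctrl.capture('wrist'); save(d,'pics/w8.png',s=1.5); P=pts(d)
p=P[(P[:,2]>.118)&(P[:,2]<.158)&(np.hypot(P[:,0]-.435,P[:,1]-.234)<.04)]
if len(p): print(len(p),least_squares(lambda q:np.linalg.norm(p-q,axis=1)-.025,[.435,.228,.137],loss='soft_l1',f_scale=.001).x)
```

```text
[0.43404121 0.23600641 0.2622512 ] [-3.73910406e-04 -1.08609709e-04  9.99999866e-01 -3.41948761e-04]
1409 [0.43535207 0.23763589 0.1357715 ]
```

View pics/w8.png

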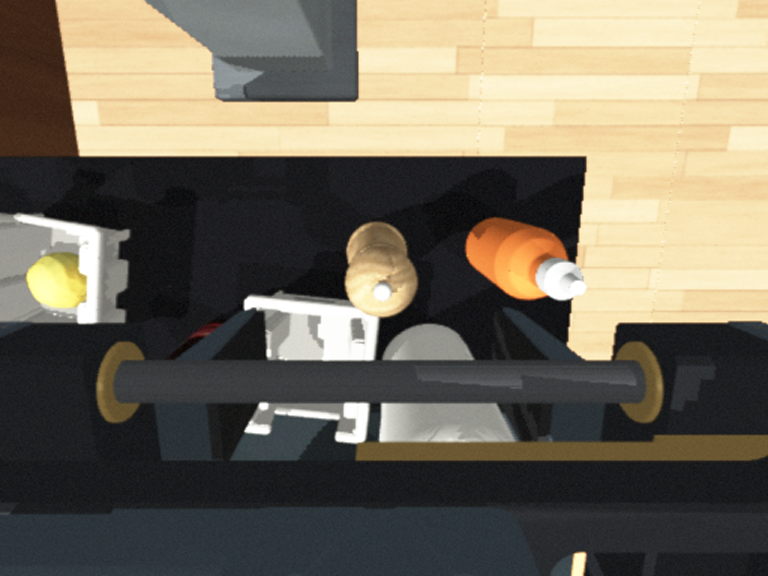

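Call:
step_arm([
  [-0.2,0,2.5,0,0,0,0],
  [0,0,2.5,0,0,0,0],
  [0,0,2.5,0,0,0,0],
  [0,0,2.5,0,0,0,0],
  [0,0,2.5,0,0,0,0],
  [0,0,1.5,0,0,0,0],
  [0,0,1,0,0,0,0],
  [0,0,0.5,0,0,0,0],
  [0,0,0,0,0,0,0.3],
  [0,0,0,0,0,0,0.5],
  [0,0,0,0,0,0,0.7],
  [0,0,0,0,0,0,1],
  [0,0,0,0,0,0,1],
  [0,0,0,0,0,0,1],
  [0,0,0,0,0,0,1],
  [0,0,0,0,0,0,1],
], force=20)

```text
t: 16.25
tool_pos: [0.4363, 0.2368, 0.1078]
eef_rot: [0.0, -0.0, 1.0, 0.0]
wrist_force: [-0.3, -1.1, 6.1]
opening: 0.0472
```

Run:
```python
from h import *
print(ctrl.get_obs()['tool_pos'],ctrl.get_obs()['wrist_force'],ctrl.get_obs()['opening'])
d=ctrl.capture('side'); save(d,'pics/s9.png',[230,40,400,220],4); print(ctrl.get_obs()['opening'])
```

```text
[0.43630041 0.23681428 0.10778012] [-0.32959037 -1.14757955  6.09375469] 0.047237567357623175
0.047135062311265206
```

View pics/s9.png

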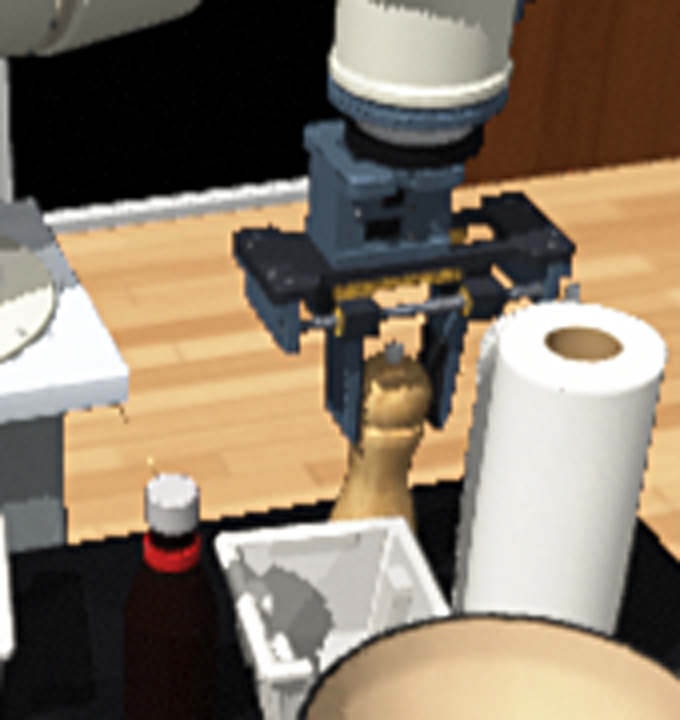

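Call:
step_arm([
  [0,0,0,0,0,0,0.3],
  [0,0,0,0,0,0,0.3],
  [0,0,0.4,0,0,0,0.3],
  [0,0,0.4,0,0,0,0.3],
  [0,0,0,0,0,0,0.5],
  [0,0,0,0,0,0,0.7],
  [0,0,0,0,0,0,1],
  [0,0,0,0,0,0,1],
  [0,0,0,0,0,0,1],
  [0,0,0,0,0,0,1],
], force=20)

```text
t: 17.3
tool_pos: [0.4362, 0.2368, 0.0996]
eef_rot: [0.0, -0.0, 1.0, 0.0]
wrist_force: [-0.2, -0.5, -1.8]
opening: 0.0475
```

Call:
step_arm([
  [0,0,-0.5,0,0,0,1],
  [0,0,-1,0,0,0,1],
  [0,0,-2,0,0,0,1],
  [0,0,-2.5,0,0,0,1],
  [0,0,-2.5,0,0,0,1],
  [0,0,-2.5,0,0,0,1],
  [0,0,-1.5,0,0,0,1],
  [0,0,-0.5,0,0,0,1],
  [0,0,0,0,0,0,1],
], force=25)

```text
t: 18.2
tool_pos: [0.4364, 0.2369, 0.2304]
eef_rot: [0.001, -0.0, 1.0, 0.0]
wrist_force: [0.8, 0.1, -2.5]
opening: 0.0475
```

Run:
```python
from h import *
print(ctrl.get_obs()['tool_pos'],ctrl.get_obs()['wrist_force'],ctrl.get_obs()['opening'])
d=ctrl.capture('side'); save(d,'pics/s10.png',[230,20,400,200],4); P=pts(d)
for z in (.135,.15,.165,.18): print(circ(P,z,z+.015,(.436,.236)))
```

```text
[0.4363825  0.23685876 0.23037754] [ 0.83940595  0.10090986 -2.53430412] 0.04751786485746667
(array([0.4377, 0.2356, 0.0275]), 160, np.float64(0.0021))
(array([0.4377, 0.2359, 0.0258]), 113, np.float64(0.0015))
(array([0.4376, 0.2362, 0.0261]), 146, np.float64(0.0017))
(array([0.4374, 0.2367, 0.0233]), 147, np.float64(0.0022))
```

View pics/s10.png

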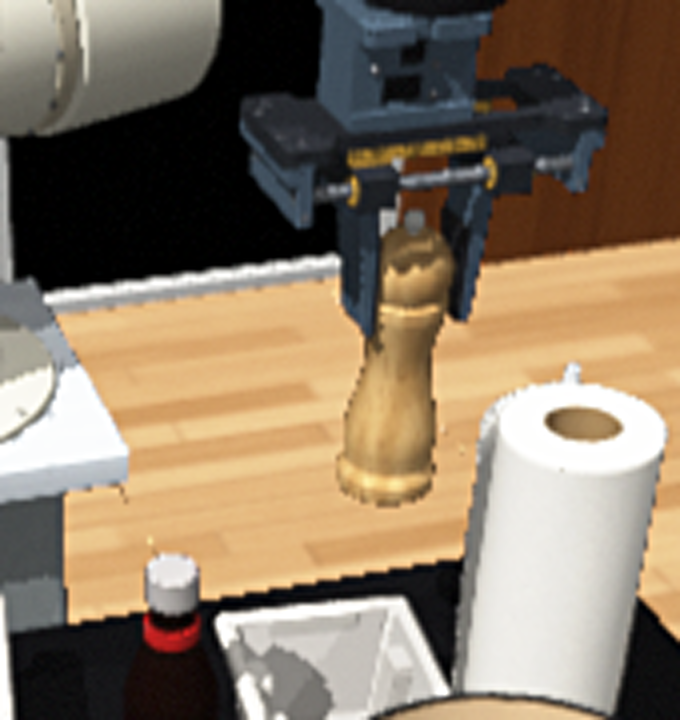

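Call:
step_arm([
  [0.08,-1.2,0,0,0,0,1],
  [0.16,-2.7,0,0,0,0,1],
  [0.16,-2.7,0,0,0,0,1],
  [0.16,-2.7,0,0,0,0,1],
  [0.16,-2.7,0,0,0,0,1],
  [0.16,-2.7,0,0,0,0,1],
  [0.16,-2.7,0,0,0,0,1],
  [0.16,-2.7,0,0,0,0,1],
  [0.16,-2.7,0,0,0,0,1],
  [0.16,-2.7,0,0,0,0,1],
  [0.16,-2.7,0,0,0,0,1],
  [0.16,-2.7,0,0,0,0,1],
  [0.16,-2.7,0,0,0,0,1],
  [0.16,-2.7,0,0,0,0,1],
  [0.16,-2.7,0,0,0,0,1],
  [0.16,-2.7,0,0,0,0,1],
  [0.16,-2.7,0,0,0,0,1],
  [0.16,-2.7,0,0,0,0,1],
  [0.16,-2.7,0,0,0,0,1],
  [0.04,-0.7,0,0,0,0,1],
])

```text
t: 20.25
tool_pos: [0.4052, -0.2706, 0.2287]
eef_rot: [-0.001, 0.001, 1.0, 0.0]
wrist_force: [0.1, 0.3, -1.5]
opening: 0.0472
```

Call:
step_arm([
  [0,0,0,0,0,0,1],
  [0,0,2,0,0,0,1],
  [0,0,2.5,0,0,0,1],
  [0,0,2.5,0,0,0,1],
  [0,0,2,0,0,0,1],
  [0,0,1,0,0,0,1],
  [0,0,0.6,0,0,0,1],
  [0,0,0.4,0,0,0,1],
  [0,0,0,0,0,0,1],
])

```text
t: 21.15
tool_pos: [0.4063, -0.2681, 0.1198]
eef_rot: [0.0, -0.0, 1.0, -0.0]
wrist_force: [0.2, -0.1, -1.1]
opening: 0.0473
```

Run:
```python
from h import *
print(ctrl.get_obs()['tool_pos'],ctrl.get_obs()['wrist_force'],ctrl.get_obs()['opening'])
d=ctrl.capture('side'); save(d,'pics/s11.png',[60,60,240,270],3.3); P=pts(d)
```

```text
[ 0.40634038 -0.2681476   0.11976213] [ 0.21427237 -0.11884548 -1.09505011] 0.047332213200569774
```

View pics/s11.png

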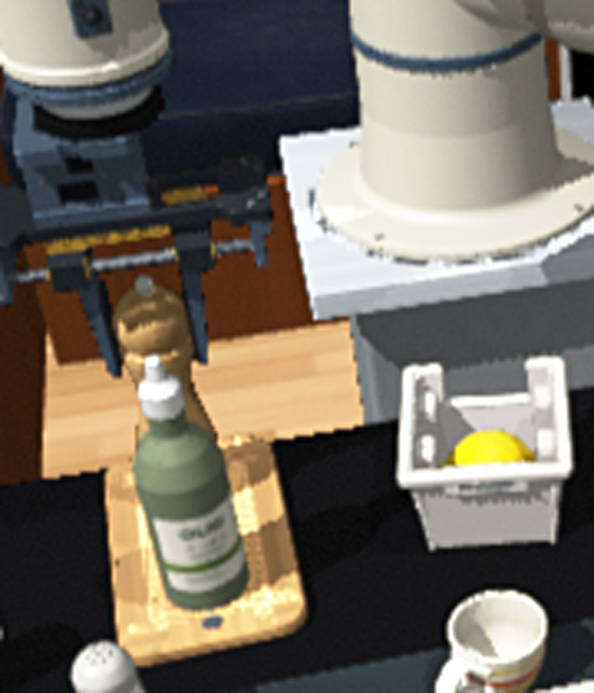

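Lower the last 8 mm gently, to contact.

Call:
step_arm([
  [0,0,0.4,0,0,0,1],
  [0,0,0.2,0,0,0,1],
  [0,0,0.1,0,0,0,1],
  [0,0,0,0,0,0,1],
])

```text
t: 21.6
tool_pos: [0.4062, -0.2682, 0.1126]
eef_rot: [-0.0, -0.0, 1.0, 0.0]
wrist_force: [-0.0, 0.2, -1.8]
opening: 0.0474
```

Call:
step_arm([
  [0,0,0.1,0,0,0,1],
  [0,0,0.1,0,0,0,1],
  [0,0,0,0,0,0,1],
])

```text
t: 21.9
tool_pos: [0.4066, -0.2688, 0.1112]
eef_rot: [0.0, -0.0, 1.0, -0.001]
wrist_force: [-2.1, -0.3, 9.6]
opening: 0.0474
```

Call:
step_arm([
  [0,0,-0.2,0,0,0,0.4],
  [0,0,0,0,0,0,0.2],
  [0,0,0,0,0,0,0],
  [0,0,0,0,0,0,0],
  [0,0,0,0,0,0,0],
  [0,0,0,0,0,0,0],
  [0,0,-1,0,0,0,0],
  [0,0,-2,0,0,0,0],
  [0,0,-4,0,0,0,0],
  [0,0,-4,0,0,0,0],
  [0,0,-2,0,0,0,0],
  [0,0,0,0,0,0,0],
])

```text
t: 23.1
tool_pos: [0.4074, -0.2692, 0.2462]
eef_rot: [0.002, -0.0, 1.0, -0.002]
wrist_force: [0.4, 1.0, 0.0]
opening: 0.0909
```

Run:
```python
from h import *
print(ctrl.get_obs()['tool_pos'],ctrl.get_obs()['opening'])
for n in ('top','side'):
    d=ctrl.capture(n); P=pts(d); save(d,f'pics/{n}12.png',s=1.5); np.save(n+'12.npy',d,allow_pickle=True)
    for z in (.05,.075,.09): print('bottle',circ(P,z,z+.02,(.512,-.262),.028))
    p=P[(P[:,2]>.125)&(P[:,2]<.165)&(np.hypot(P[:,0]-.406,P[:,1]+.268)<.04)]
    if len(p): print('ball',len(p),least_squares(lambda q:np.linalg.norm(p-q,axis=1)-.025,[.406,-.268,.149],loss='soft_l1',f_scale=.001).x)
    print('foot',circ(P,.015,.025,(.406,-.268),.029))
    r=rim(P,(.53,.172),R=.085); r=r[(r[:,1]<.235)&(r[:,1]>.1)&(r[:,0]>.44)]
    print('empty',fitbox(r,0,-.1)); r=rim(P,(.46,-.062),R=.085);print('lemon',fitbox(r,0,np.pi-.2))
```

```text
[ 0.40740609 -0.26918133  0.24619295] 0.0908806860862177
bottle (array([ 0.512 , -0.2637]), 60, np.float64(0.0005))
bottle (array([ 0.5123, -0.2639]), 57, np.float64(0.0005))
bottle (array([ 0.5128, -0.2639]), 55, np.float64(0.0006))
ball 37 [ 0.40723051 -0.26748676  0.14328962]
foot (array([ 0.4137, -0.2612]), 66, np.float64(0.0098))Traceback (most recent call last):
  File "<stdin>", line 10, in <module>
  File "h.py", line 45, in fitbox
    qa=np.percentile(a,[1,99]);qb=np.percentile(b,[1,99])
    return _quantile_unchecked(
        a, q, axis, out, overwrite_input, method, keepdims, weights)
    return _ureduce(a,
                    func=_quantile_ureduce_func,
    ...<5 lines>...
                    overwrite_input=overwrite_input,
                    method=method)
    r = func(a, **kwargs)
    result = _quantile(arr,
                       quantiles=q,
    ...<2 lines>...
                       out=out,
                       weights=wgt)
    slices_having_nans = np.isnan(arr[-1, ...])
                                  ~~~^^^^^^^^^
IndexError: index -1 is out of bounds for axis 0 with size 0
```

Call:
step_arm([
  [0,0,0,0,0,0.139,0],
  [0,0,0,0,0,0.139,0],
  [0,0,0,0,0,0.139,0],
  [0,0,0,0,0,0.139,0],
  [0,0,0,0,0,0.139,0],
  [0,0,0,0,0,0.139,0],
  [0,0,0,0,0,0.139,0],
  [0,0,0,0,0,0.139,0],
  [0,0,0,0,0,0.139,0],
  [0,0,0,0,0,0.139,0],
  [0,0,0,0,0,0.139,0],
  [0,0,0,0,0,0.139,0],
  [0,0,0,0,0,0,0],
])

```text
t: 24.45
tool_pos: [0.4058, -0.2678, 0.2418]
eef_rot: [-0.001, 0.742, 0.671, -0.0]
wrist_force: [-0.8, 0.4, -0.3]
opening: 0.0915
```

Call:
step_arm([
  [2.5,0,0,0,0,0,0],
  [4,0,0,0,0,0,0],
  [4,0,0,0,0,0,0],
  [4,0,0,0,0,0,0],
  [4,0,0,0,0,0,0],
  [4,0,0,0,0,0,0],
  [4,0,0,0,0,0,0],
  [4,0,0,0,0,0,0],
  [4,0,0,0,0,0,0],
  [4,0,0,0,0,0,0],
  [2,0,0,0,0,0,0],
  [0,0,0,0,0,0,0],
])

```text
t: 25.65
tool_pos: [0.4452, 0.1371, 0.2421]
eef_rot: [-0.0, 0.738, 0.675, -0.0]
wrist_force: [0.3, -0.2, 0.4]
opening: 0.0915
```

Run:
```python
from h import *
print({k:np.round(v,4) for k,v in ctrl.get_obs().items() if k in('t','tool_pos','eef_rot','joints')})
for n in ('wrist','side'):
    d=ctrl.capture(n); P=pts(d); save(d,f'pics/{n}12.png',s=1.5); np.save(n+'12.npy',d,allow_pickle=True)
    r=rim(P,(.53,.172),R=.085); r=r[(r[:,1]<.235)&(r[:,1]>.1)&(r[:,0]>.44)]
    if len(r)>50: print(n,'empty',len(r),fitbox(r,0,-.1)); 
    r=rim(P,(.46,-.062),R=.085)
    if len(r)>50: print(n,'lemon',len(r),fitbox(r,0,np.pi-.2))
    if n=='side':
        p=P[(P[:,2]>.125)&(P[:,2]<.165)&(np.hypot(P[:,0]-.406,P[:,1]+.268)<.04)]
        print('ball',len(p),least_squares(lambda q:np.linalg.norm(p-q,axis=1)-.025,[.406,-.268,.149],loss='soft_l1',f_scale=.001).x)
```

```text
{'t': np.float64(25.65), 'joints': array([1.7010e-01, 2.2960e-01, 1.6670e+00, 5.0000e-04, 1.2459e+00,
       2.5940e-01]), 'tool_pos': array([0.4452, 0.1371, 0.2421]), 'eef_rot': array([-4.000e-04,  7.380e-01,  6.748e-01, -3.000e-04])}
wrist empty 3305 (np.float64(-5.729577951308233), array([0.531 , 0.1659]), array([0.1278, 0.1291]))
wrist lemon 942 (np.float64(176.5408440973835), array([ 0.4663, -0.0085]), array([0.1263, 0.0241]))
side empty 555 (np.float64(-5.979577951308233), array([0.5356, 0.1722]), array([0.1279, 0.1145]))
side lemon 649 (np.float64(169.2908440973835), array([ 0.4631, -0.0605]), array([0.1284, 0.1148]))
ball 355 [ 0.40772755 -0.26525943  0.14510767]
```

View pics/side12.png

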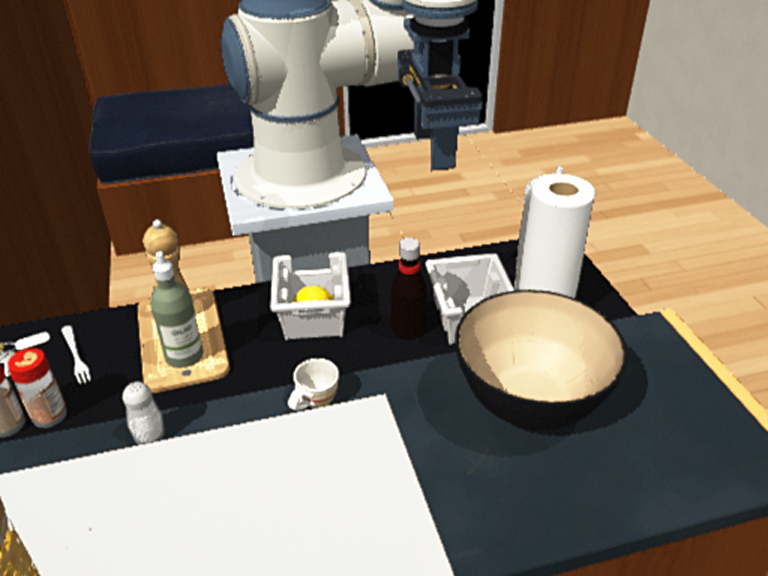

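View pics/wrist12.png

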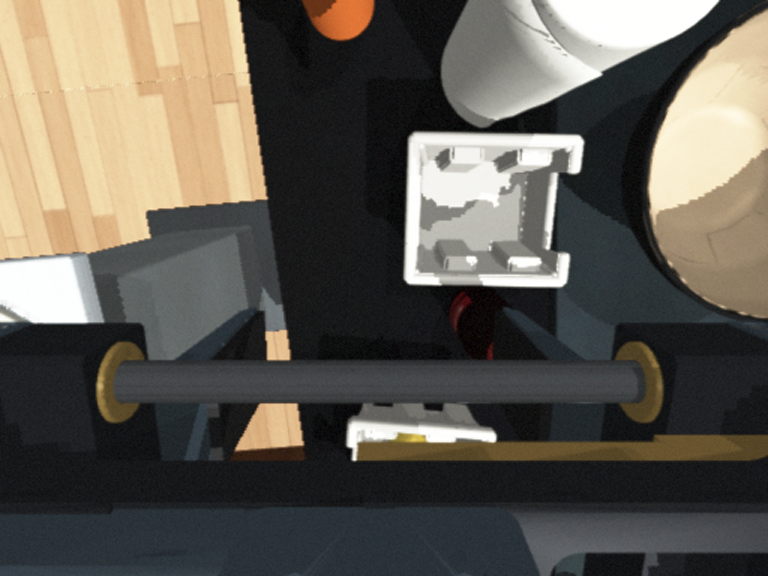

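Run:
```python
from h import *
d=np.load('wrist12.npy',allow_pickle=True).item(); P=pts(d)
r=rim(P,(.53,.172),R=.085,zlo=.068,zhi=.085); r=r[(r[:,1]<.237)&(r[:,1]>.09)&(r[:,0]>.44)]
H=hmap([d],.45,.62,.08,.26,.001,.1); hsave(H,'pics/he.png',4)
print(fitbox(r[r[:,1]>.108],0,-.1))
# handle end outer & inner edge, per y strip
for y0 in np.arange(.13,.225,.01):
    q=r[(abs(r[:,1]-y0)<.003)&(r[:,0]<.50)]
    if len(q): print(round(y0,3),np.round(np.percentile(q[:,0],[2,98]),4),len(q))
```

```text
(np.float64(-5.729577951308233), array([0.5317, 0.1732]), array([0.1279, 0.1148]))
0.13 [0.4631 0.4986] 118
0.14 [0.4638 0.4722] 40
0.15 [0.4646 0.4742] 49
0.16 [0.4665 0.4759] 45
0.17 [0.4672 0.4766] 49
0.18 [0.468  0.4784] 54
0.19 [0.4689 0.479 ] 53
0.2 [0.4705 0.4809] 53
0.21 [0.4713 0.4804] 49
0.22 [0.4721 0.4812] 50
```

View pics/he.png

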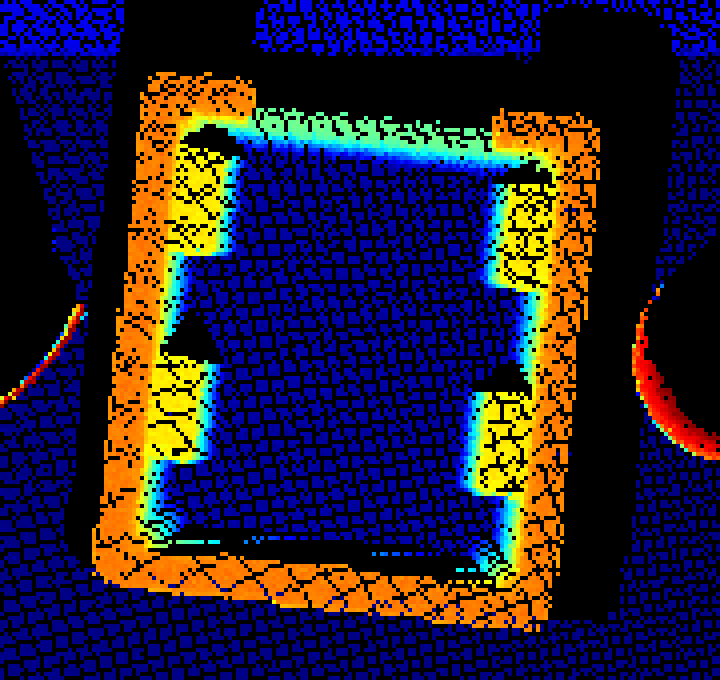

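Call:
step_arm([
  [0,0,0,0,0,0.01,0],
  [2,-0.2,0,0,0,0,0.2],
  [2,-0.2,0,0,0,0,0.2],
  [0,0,3,0,0,0,0.2],
  [0,0,3,0,0,0,0.2],
  [0,0,3,0,0,0,0.2],
  [0,0,3,0,0,0,0.2],
  [0,0,2.5,0,0,0,0.2],
  [0,0,1.7,0,0,0,0.2],
  [0,0,0,0,0,0,0.2],
  [0,0,0,0,0,0,0.2],
])

```text
t: 26.85
tool_pos: [0.4459, 0.1744, 0.081]
eef_rot: [-0.0, 0.744, 0.668, -0.0]
wrist_force: [0.3, -0.3, 0.5]
opening: 0.0728
```

Run:
```python
from h import *
print({k:np.round(v,4) for k,v in ctrl.get_obs().items() if k in('t','tool_pos','eef_rot','joints','opening','wrist_force')})
for n in ('wrist','side'):
    d=ctrl.capture(n); save(d,f'pics/{n}13.png',s=1.5) if n=='wrist' else save(d,f'pics/{n}13.png',[220,60,420,250],3.5)
```

```text
{'t': np.float64(26.85), 'joints': array([ 0.2481,  0.4715,  1.8398, -0.    ,  0.8308,  0.3558]), 'tool_pos': array([0.4459, 0.1744, 0.081 ]), 'eef_rot': array([-1.000e-04,  7.442e-01,  6.680e-01, -2.000e-04]), 'wrist_force': array([ 0.2715, -0.2979,  0.4689]), 'opening': np.float64(0.0728)}
```

View pics/side13.png

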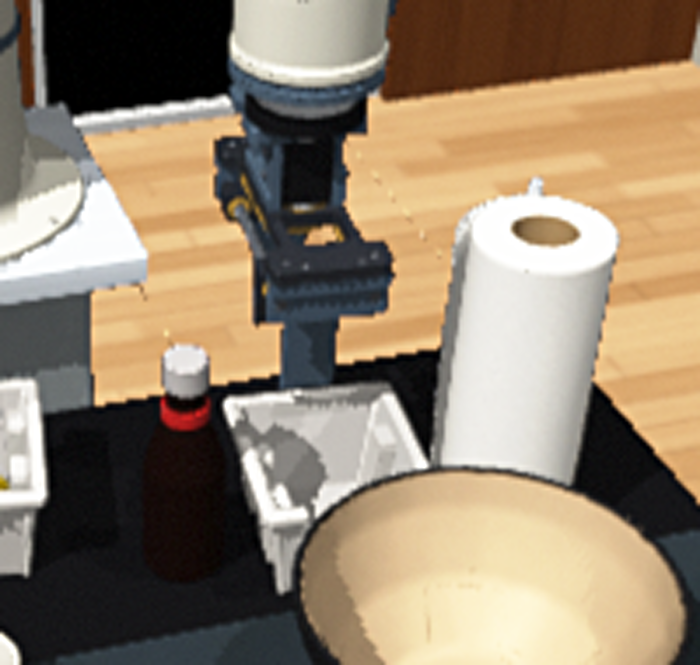

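View pics/wrist13.png

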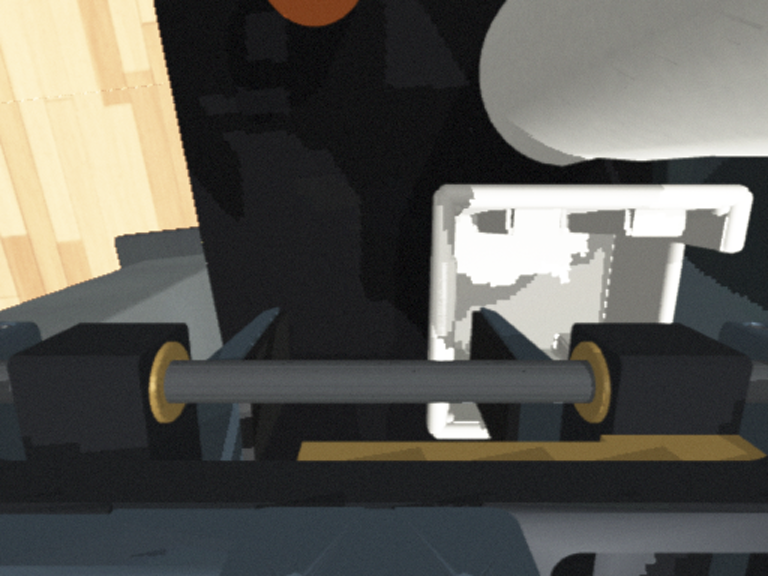

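Call:
step_arm([
  [0.3,1.4,0,0,0,-0.008,0.2],
  [0.3,1.4,0,0,0,0,0.2],
  [0,0,1.5,0,0,0,0.2],
  [0,0,1.5,0,0,0,0.2],
  [0,0,1,0,0,0,0.2],
  [0,0,0.4,0,0,0,0.2],
  [0,0,0,0,0,0,0.2],
  [0,0,0,0,0,0,0.4],
], force=35)

```text
t: 27.75
tool_pos: [0.4746, 0.1782, 0.0372]
eef_rot: [0.0, 0.741, 0.671, 0.0]
wrist_force: [-0.5, -0.4, 0.0]
opening: 0.0678
```

Run:
```python
from h import *
print({k:np.round(v,4) for k,v in ctrl.get_obs().items() if k in('t','tool_pos','eef_rot','opening','wrist_force')})
d=ctrl.capture('wrist'); save(d,'pics/w14.png',s=1.5)
d=ctrl.capture('side'); P=pts(d); save(d,'pics/s14.png',[220,60,420,250],3.5)
r=rim(P,(.53,.172),R=.085); r=r[(r[:,1]<.235)&(r[:,1]>.1)&(r[:,0]>.49)]
```

```text
{'t': np.float64(27.75), 'tool_pos': array([0.4746, 0.1782, 0.0372]), 'eef_rot': array([1.000e-04, 7.413e-01, 6.712e-01, 3.000e-04]), 'wrist_force': array([-0.486, -0.372,  0.033]), 'opening': np.float64(0.0678)}
```

View pics/w14.png

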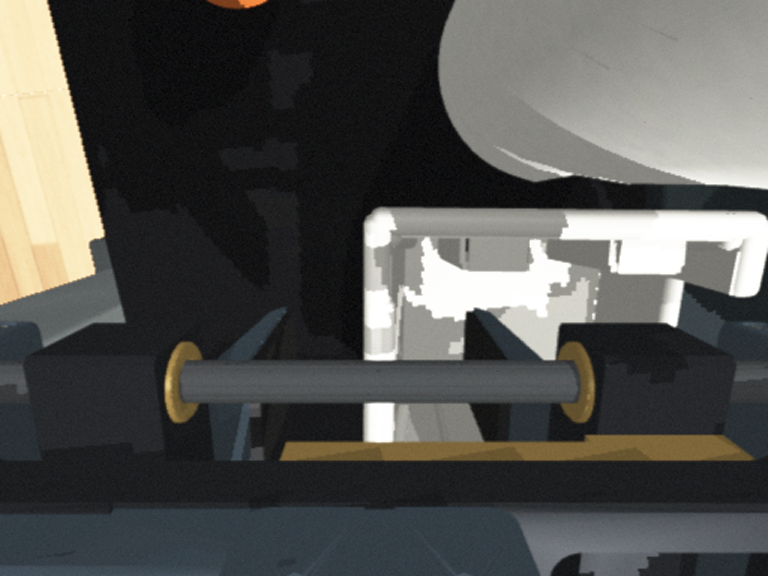

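View pics/s14.png

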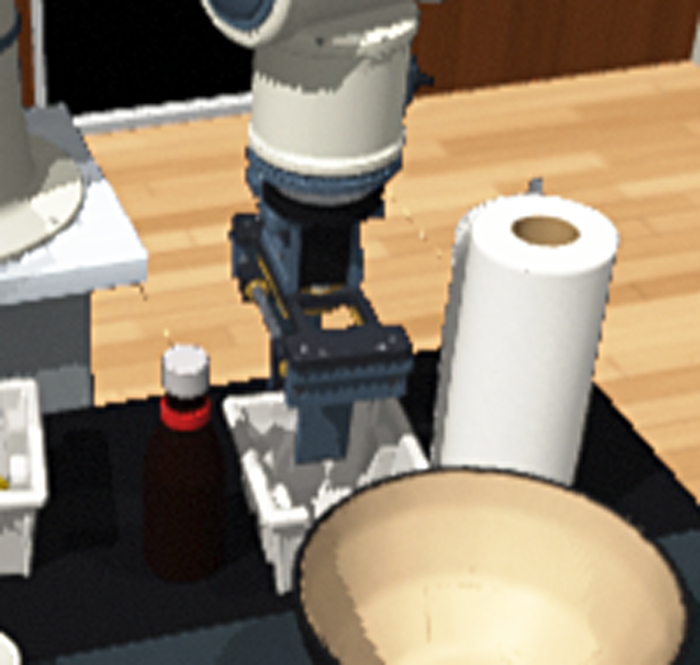

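Call:
step_arm([
  [0,0,0,0,0,0,0.6],
  [0,0,0,0,0,0,0.7],
  [0,0,0,0,0,0,0.8],
  [0,0,0,0,0,0,0.9],
  [0,0,0,0,0,0,1],
  [0,0,0,0,0,0,1],
  [0,0,0,0,0,0,1],
  [0,0,0,0,0,0,1],
  [0,0,0,0,0,0,1],
  [0,0,0,0,0,0,1],
], force=40)

```text
t: 28.85
tool_pos: [0.4745, 0.1781, 0.037]
eef_rot: [0.0, 0.741, 0.671, 0.0]
wrist_force: [-2.4, -2.0, 9.5]
opening: 0.0118
```

Call:
step_arm([
  [0,0,-0.3,0,0,0,1],
  [0,0,-0.7,0,0,0,1],
  [0,0,-1,0,0,0,1],
  [0,-0.5,-1,0,0,0,1],
  [0,-1,-1.5,0,0,0,1],
  [0,-1,-2,0,0,0,1],
  [0,-0.5,-2,0,0,0,1],
  [0,0,-2,0,0,0,1],
  [0,0,-2,0,0,0,1],
  [0,0,-2,0,0,0,1],
  [0,0,-1,0,0,0,1],
  [0,0,0,0,0,0,1],
  [0,0,0,0,0,0,1],
])

```text
t: 30.15
tool_pos: [0.4439, 0.181, 0.1912]
eef_rot: [-0.0, 0.741, 0.671, -0.0]
wrist_force: [0.2, 0.2, -2.4]
opening: 0.0106
```

Run:
```python
from h import *
print({k:np.round(v,4) for k,v in ctrl.get_obs().items() if k in('t','tool_pos','eef_rot','opening','wrist_force','wrist_torque')})
d=ctrl.capture('wrist'); save(d,'pics/w15.png',s=1.5);np.save('w15.npy',d,allow_pickle=True)
d=ctrl.capture('side'); P=pts(d); save(d,'pics/s15.png',[150,30,420,250],2.9);np.save('s15.npy',d,allow_pickle=True)
d=ctrl.capture('top');np.save('t15.npy',d,allow_pickle=True)
```

```text
{'t': np.float64(30.15), 'tool_pos': array([0.4439, 0.181 , 0.1912]), 'eef_rot': array([-1.000e-04,  7.413e-01,  6.712e-01, -2.000e-04]), 'wrist_force': array([ 0.1639,  0.1774, -2.3802]), 'wrist_torque': array([-0.1101,  0.1249,  0.0219]), 'opening': np.float64(0.0106)}
```

View pics/s15.png

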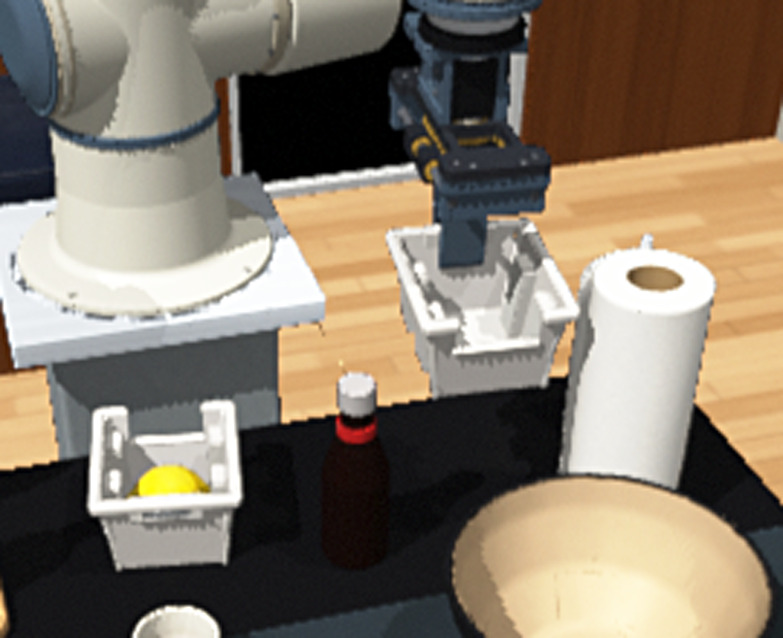

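View pics/w15.png

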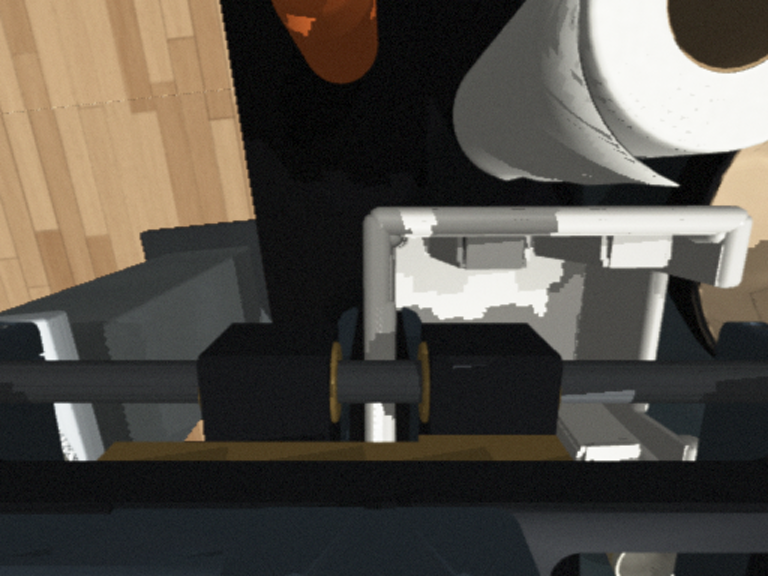

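```bash
cat >> h.py <<'E'
def planefit(p):
    c=p.mean(0); 
    for _ in range(5):
        A=np.c_[p[:,:2]-c[:2],np.ones(len(p))]; s=np.linalg.lstsq(A,p[:,2],rcond=None)[0]; r=p[:,2]-A@s; p=p[abs(r)<max(.002,2*r.std())]
    return s,c,len(p)
E
python3 - <<'E'
from h import *
for f in ('s15','t15','w15'):
    d=np.load(f+'.npy',allow_pickle=True).item(); W=cloud(d); im=d['image'].astype(int)
    m=(im.min(-1)>110)|True
    P=W[m&np.isfinite(W[...,0])]
    r=P[(P[:,2]>.219)&(P[:,2]<.24)&(abs(P[:,0]-.503)<.085)&(P[:,1]>.10)&(P[:,1]<.237)]
    # drop gripper: dark pixels
    Pim=im.reshape(-1,3)[np.isfinite(W[...,0]).ravel()]
    k=(P[:,2]>.219)&(P[:,2]<.242)&(abs(P[:,0]-.503)<.085)&(P[:,1]>.10)&(P[:,1]<.237)&(Pim.max(-1)>120)&(Pim.max(-1)-Pim.min(-1)<40)
    r=P[k]
    if len(r)<30: print(f,len(r)); continue
    print(f,len(r),fitbox(r,0,-.1),'x',np.round(np.percentile(r[:,0],[1,99]),4),'y',np.round(np.percentile(r[:,1],[1,99]),4))
    s,c,n=planefit(r);print('slopes',s,c,n)
    H=np.zeros((1,1)); 
d=np.load('s15.npy',allow_pickle=True).item(); hsave(hmap([d],.42,.59,.09,.26,.001,.26)-.15,'pics/h15.png',4)
E
```

```text
s15 510 (np.float64(-5.729577951308233), array([0.5054, 0.1755]), array([0.1285, 0.1148])) x [0.4391 0.5738] y [0.1145 0.2355]
slopes [-0.06241724  0.00652979  0.22511088] [0.49645584 0.17367822 0.22434877] 413
t15 262 (np.float64(0.770422048691767), array([0.499 , 0.1232]), array([0.1268, 0.0234])) x [0.4355 0.5623] y [0.1121 0.1357]
slopes [-0.06480306 -0.00212575  0.22483624] [0.50053001 0.12228378 0.22486083] 223
w15 6306 (np.float64(-9.729577951308233), array([0.5026, 0.1928]), array([0.1257, 0.0884])) x [0.4389 0.5694] y [0.1387 0.2365]
slopes [-0.06801201  0.00866249  0.22599075] [0.50187206 0.21964114 0.22593882] 6125
```

View pics/h15.png

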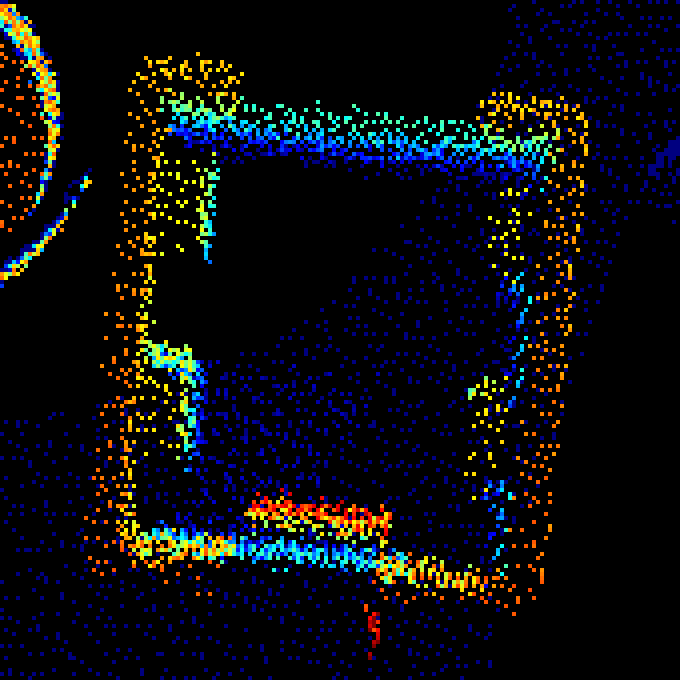

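Call:
step_arm([
  [0,0,-1.5,-0.021,0,0,1],
  [0,0,-1.5,-0.021,0,0,1],
  [0,0,-1.5,-0.021,0,0,1],
  [0,0,-0.5,0,0,0.0465,1],
  [0,0,0,0,0,0.0465,1],
  [-1,0,0,0,0,0,1],
  [-2,0,0,0,0,0,1],
  [-2.5,0,0,0,0,0,1],
  [-2.5,0,0,0,0,0,1],
  [-2.5,0,0,0,0,0,1],
  [-2.5,0,0,0,0,0,1],
  [-2.5,0,0,0,0,0,1],
  [-2.5,0,0,0,0,0,1],
  [-2.5,0,0,0,0,0,1],
  [-1.9,0.1,0,0,0,0,1],
  [-1,0.2,0,0,0,0,1],
  [0,0,0,0,0,0,1],
  [0,0,0,0,0,0,1],
])

```text
t: 32.1
tool_pos: [0.4015, -0.0488, 0.2406]
eef_rot: [0.022, 0.771, 0.636, 0.022]
wrist_force: [0.2, -0.6, -0.9]
opening: 0.0105
```

```bash
cat >> h.py <<'E'
def held(f,zc,c,R=.085,yl=None):
    d=f; W=cloud(d); im=d['image'].astype(int); ok=np.isfinite(W[...,0]).ravel()
    P=W.reshape(-1,3)[ok]; I=im.reshape(-1,3)[ok]
    k=(abs(P[:,2]-zc)<.011)&(abs(P[:,0]-c[0])<R)&(abs(P[:,1]-c[1])<R)&(I.max(-1)>110)&(I.max(-1)-I.min(-1)<45)
    return P[k]
E
python3 - <<'E'
from h import *
o=ctrl.get_obs();print({k:np.round(v,4) for k,v in o.items() if k in('t','tool_pos','eef_rot','opening','wrist_force','wrist_torque')})
for n in ('side','top','wrist'):
    d=ctrl.capture(n); np.save(n+'16.npy',d,allow_pickle=True)
    save(d,f'pics/{n}16.png',[130,60,330,250],3.5) if n=='side' else save(d,f'pics/{n}16.png',s=1.5)
    r=held(d,o['tool_pos'][2]-.037+.075,(.4631,-.0605))
    if len(r)>30: print(n,len(r),fitbox(r,0,-.19),planefit(r))
E
```

```text
{'t': np.float64(32.1), 'tool_pos': array([ 0.4015, -0.0488,  0.2406]), 'eef_rot': array([0.0224, 0.7713, 0.6357, 0.0223]), 'wrist_force': array([ 0.1876, -0.5569, -0.9372]), 'wrist_torque': array([-0.1074,  0.2287, -0.0004]), 'opening': np.float64(0.0105)}
side 670 (np.float64(-11.13619810748564), array([ 0.4615, -0.0587]), array([0.128 , 0.1143])) (array([-0.00334287,  0.00942182,  0.27728666]), array([ 0.45862459, -0.05866751,  0.2756393 ]), 484)
wrist 8876 (np.float64(-12.63619810748564), array([ 0.4577, -0.0479]), array([0.126 , 0.0966])) (array([-0.00263973,  0.00776808,  0.27881048]), array([ 0.45952793, -0.01659404,  0.2769279 ]), 6921)
```

View pics/side16.png

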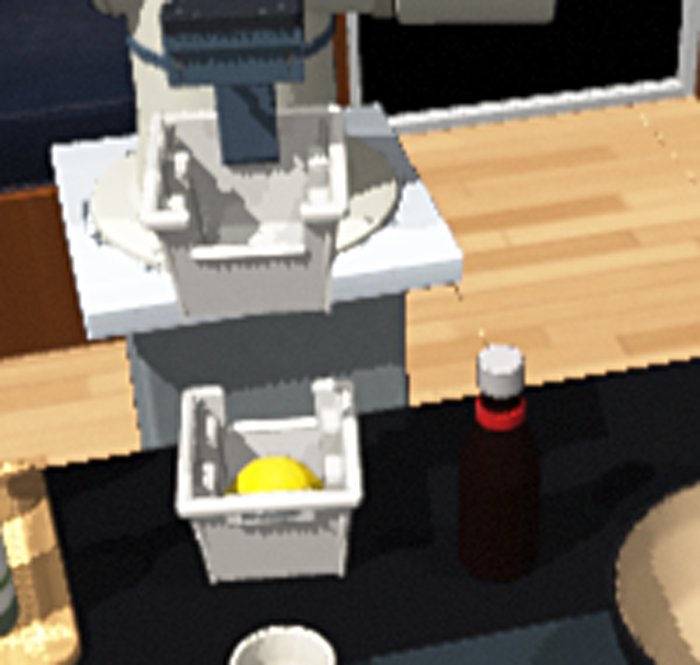

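View pics/top16.png

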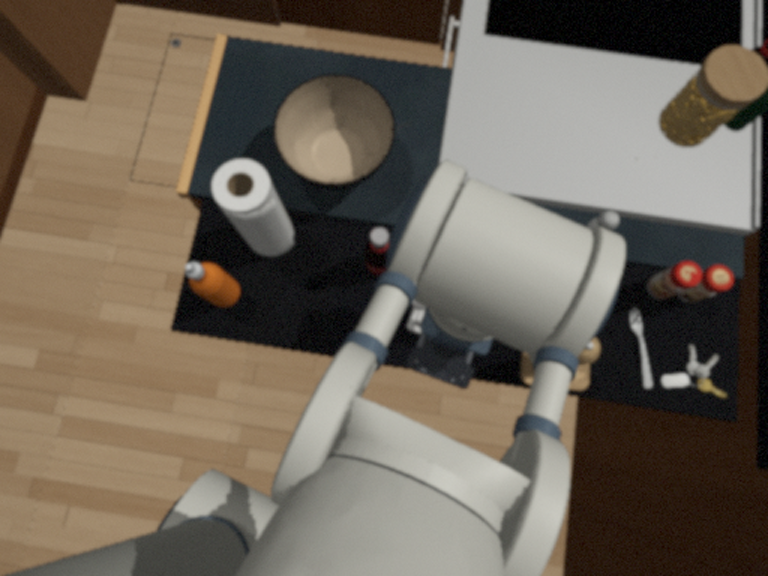

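Call:
step_arm([
  [-0.05,-0.1,2,0,0,0,1],
  [-0.05,-0.1,2.5,0,0,0,1],
  [-0.05,-0.1,2.5,0,0,0,1],
  [0,-0.1,2,0,0,0,1],
  [0,-0.1,1.5,0,0,0,1],
  [0,0,0.5,0,0,0,1],
  [0,0,0,0,0,0,1],
  [0,0,0,0,0,0,1],
])

```text
t: 33.05
tool_pos: [0.4036, -0.0501, 0.1309]
eef_rot: [0.023, 0.771, 0.636, 0.022]
wrist_force: [0.3, 0.0, -1.3]
opening: 0.0106
```

Run:
```python
from h import *
o=ctrl.get_obs();print({k:np.round(v,4) for k,v in o.items() if k in('t','tool_pos','eef_rot','opening','wrist_force','wrist_torque')})
for n in ('side','wrist'):
    d=ctrl.capture(n); np.save(n+'17.npy',d,allow_pickle=True)
    save(d,f'pics/{n}17.png',[130,60,330,250],3.5) if n=='side' else save(d,f'pics/{n}17.png',s=1.5)
    r=held(d,.167,(.4631,-.0605))
    if len(r)>30: print(n,len(r),fitbox(r,0,-.19),planefit(r))
    r=rim(pts(d),(.462,-.061),R=.085,zlo=.068);
    if len(r)>30: print('lemon',len(r),fitbox(r,0,np.pi-.19))
```

```text
{'t': np.float64(33.05), 'tool_pos': array([ 0.4036, -0.0501,  0.1309]), 'eef_rot': array([0.0226, 0.7711, 0.6359, 0.0224]), 'wrist_force': array([ 0.3375,  0.0245, -1.2768]), 'wrist_torque': array([-0.1263,  0.1941,  0.0228]), 'opening': np.float64(0.0106)}
side 724 (np.float64(-10.88619810748564), array([ 0.4632, -0.0599]), array([0.1277, 0.1144])) (array([0.00245138, 0.00404552, 0.16504256]), array([ 0.4602246 , -0.0591296 ,  0.16492237]), 710)
lemon 445 (np.float64(171.36380189251437), array([ 0.4719, -0.0616]), array([0.1118, 0.1158]))
wrist 10427 (np.float64(-11.88619810748564), array([ 0.4596, -0.0513]), array([0.1263, 0.0985])) (array([-0.00329546,  0.05875322,  0.16874108]), array([ 0.46094053, -0.02222267,  0.16665383]), 7404)
lemon 1066 (np.float64(179.11380189251437), array([ 0.4646, -0.0062]), array([0.1258, 0.0231]))
```

View pics/side17.png

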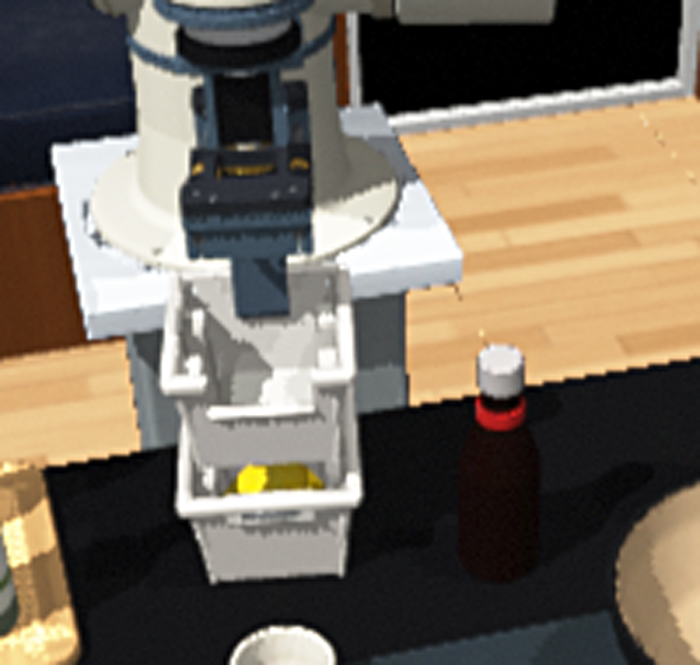

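View pics/wrist17.png

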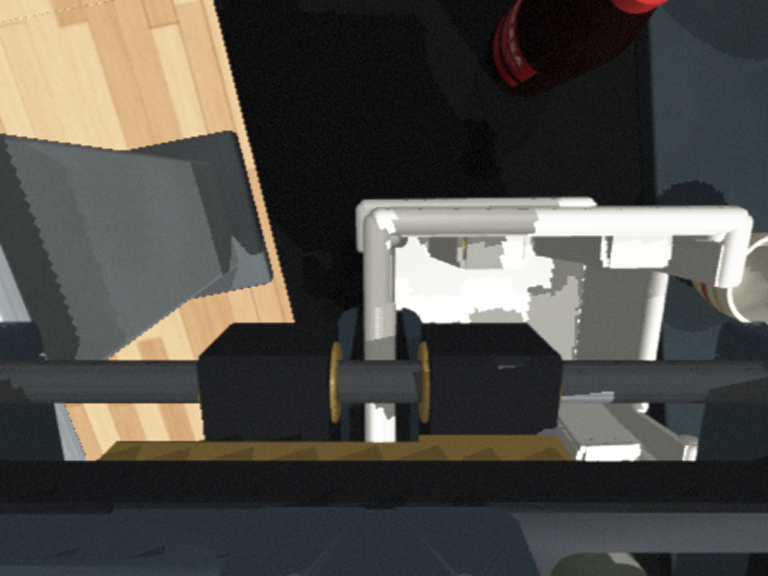

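Call:
step_arm([
  [-0.05,-0.05,0.8,0,0,0,1],
  [0,-0.03,0.5,0,0,0,1],
  [0,-0.02,0.3,0,0,0,1],
  [0,-0.02,0.3,0,0,0,1],
  [0,0,0,0,0,0,1],
])

```text
t: 33.65
tool_pos: [0.4029, -0.0506, 0.1109]
eef_rot: [0.022, 0.771, 0.636, 0.022]
wrist_force: [-0.5, 0.2, -1.5]
opening: 0.0102
```

Call:
step_arm([
  [0,-0.02,0.2,0,0,0,1],
  [0,-0.01,0.2,0,0,0,1],
  [0,0,0,0,0,0,1],
])

```text
t: 33.95
tool_pos: [0.403, -0.0506, 0.1071]
eef_rot: [0.022, 0.771, 0.636, 0.022]
wrist_force: [-0.1, 0.5, -1.2]
opening: 0.0105
```

Call:
step_arm([
  [0,-0.01,0.15,0,0,0,1],
  [0,-0.01,0.1,0,0,0,1],
  [0,0,0,0,0,0,1],
])

```text
t: 34.25
tool_pos: [0.403, -0.0506, 0.1047]
eef_rot: [0.022, 0.771, 0.636, 0.022]
wrist_force: [0.3, 0.4, -1.6]
opening: 0.0102
```

Call:
step_arm([
  [0,-0.01,0.1,0,0,0,1],
  [0,0,0,0,0,0,1],
])

```text
t: 34.45
tool_pos: [0.4029, -0.0505, 0.1037]
eef_rot: [0.022, 0.771, 0.636, 0.022]
wrist_force: [-0.2, -0.3, -1.2]
opening: 0.0105
```

Run:
```python
from h import *
o=ctrl.get_obs();print({k:np.round(v,4) for k,v in o.items() if k in('t','tool_pos','eef_rot','opening','wrist_force','wrist_torque')})
for n in ('side','wrist'):
    d=ctrl.capture(n)
    save(d,f'pics/{n}18.png',[150,90,270,210],5) if n=='side' else save(d,f'pics/{n}18.png',s=1.5)
    r=held(d,.139,(.4631,-.0605))
    if len(r)>30: print(n,len(r),fitbox(r,0,-.19),planefit(r))
```

```text
{'t': np.float64(34.45), 'tool_pos': array([ 0.4029, -0.0505,  0.1037]), 'eef_rot': array([0.0223, 0.7713, 0.6357, 0.0222]), 'wrist_force': array([-0.2006, -0.2572, -1.2073]), 'wrist_torque': array([-0.0765,  0.192 ,  0.0343]), 'opening': np.float64(0.0105)}
side 733 (np.float64(-10.88619810748564), array([ 0.4619, -0.0603]), array([0.1285, 0.1145])) (array([0.00884246, 0.00548421, 0.13767777]), array([ 0.45879815, -0.06002582,  0.13746282]), 714)
wrist 10546 (np.float64(-12.13619810748564), array([ 0.4589, -0.0516]), array([0.1264, 0.0987])) (array([-0.00513882,  0.07230152,  0.14123113]), array([ 0.46043303, -0.02292546,  0.13922078]), 7354)
```

View pics/side18.png

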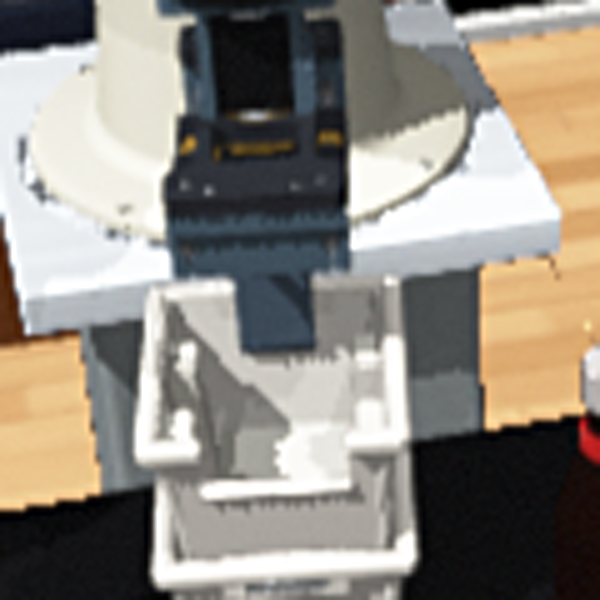

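View pics/wrist18.png

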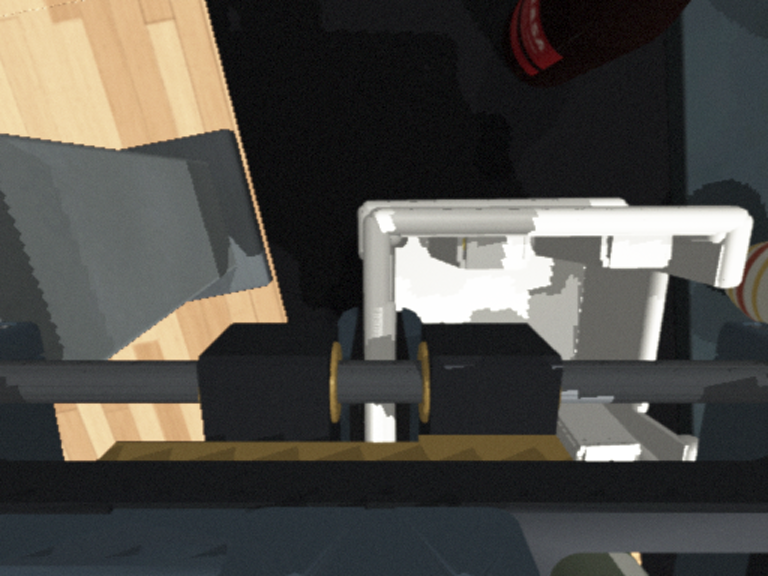

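Call:
step_arm([
  [0,0.1,0.1,0,0,0,1],
  [0,0,0,0,0,0,1],
])

```text
t: 34.75
tool_pos: [0.4042, -0.0508, 0.1028]
eef_rot: [0.022, 0.771, 0.636, 0.022]
wrist_force: [-1.4, -0.2, -0.8]
opening: 0.0102
```

Call:
step_arm([
  [0,0,0.1,0,0,0,1],
  [0,0,0,0,0,0,1],
])

```text
t: 34.95
tool_pos: [0.404, -0.0507, 0.1017]
eef_rot: [0.022, 0.771, 0.636, 0.022]
wrist_force: [-0.8, -0.8, -1.5]
opening: 0.0104
```

Call:
step_arm([
  [0,0,0.1,0,0,0,1],
  [0,0,0,0,0,0,1],
])

```text
t: 35.15
tool_pos: [0.4041, -0.0507, 0.1008]
eef_rot: [0.022, 0.771, 0.636, 0.022]
wrist_force: [-2.2, 1.7, 4.9]
opening: 0.0106
```

Call:
step_arm([
  [0,0,0.1,0,0,0,1],
  [0,0,0,0,0,0,1],
])

```text
t: 35.35
tool_pos: [0.4042, -0.0506, 0.1005]
eef_rot: [0.023, 0.771, 0.636, 0.022]
wrist_force: [-8.0, 5.7, 28.4]
opening: 0.0104
```

Run:
```python
from h import *
o=ctrl.get_obs();print({k:np.round(v,4) for k,v in o.items() if k in('t','tool_pos','wrist_force','wrist_torque')})
for n in ('side',):
    d=ctrl.capture(n)
    r=held(d,.137,(.4631,-.0605))
    if len(r)>30: print(n,len(r),fitbox(r,0,-.19),planefit(r))
    r=rim(pts(d),(.462,-.061),R=.085,zlo=.068);
    r=r[r[:,0]>.50]; print('lemon far edge x',np.percentile(r[:,0],[50,98]),len(r))
    d0=np.load('side12.npy',allow_pickle=True).item(); r=rim(pts(d0),(.462,-.061),R=.085,zlo=.068);r=r[r[:,0]>.50]; print('before',np.percentile(r[:,0],[50,98]),len(r))
```

```text
{'t': np.float64(35.35), 'tool_pos': array([ 0.4042, -0.0506,  0.1005]), 'wrist_force': array([-8.0263,  5.6963, 28.3668]), 'wrist_torque': array([0.525 , 0.8906, 0.0688])}
side 708 (np.float64(-11.38619810748564), array([ 0.4637, -0.0603]), array([0.1286, 0.1146])) (array([ 0.00551292, -0.00043604,  0.13504648]), array([ 0.46122286, -0.06033836,  0.13492236]), 695)
lemon far edge x [0.51692746 0.53241131] 430
before [0.52045238 0.53399803] 286
```

Call:
step_arm([
  [0,0,-0.1,0,0,0,1],
  [0,0,0,0,0,0,0.9],
  [0,0,0,0,0,0,0.8],
  [0,0,0,0,0,0,0.6],
  [0,0,0,0,0,0,0.4],
  [0,0,0,0,0,0,0.4],
  [0,0,0,0,0,0,0.4],
  [0,0,0,0,0,0,0.4],
  [0,0,0,0,0,0,0.4],
])

```text
t: 36.3
tool_pos: [0.4041, -0.0508, 0.1008]
eef_rot: [0.022, 0.771, 0.636, 0.022]
wrist_force: [1.3, -0.0, 0.6]
opening: 0.0545
```

Call:
step_arm([
  [0,0,-1,0,0,0,0.4],
  [0,0,-2,0,0,0,0.4],
  [0,0,-3,0,0,0,0.4],
  [0,0,-3,0,0,0,0.4],
  [0,0,-3,0,0,0,0.2],
  [0,0,-3,0.063,0,0,0],
  [0,0,-1,0,0,0,0],
  [0,0,0,0,0,0,0],
])

```text
t: 37.1
tool_pos: [0.3957, -0.0501, 0.2613]
eef_rot: [-0.001, 0.772, 0.636, 0.003]
wrist_force: [-0.0, -0.0, -0.4]
opening: 0.0838
```

Run:
```python
from h import *
o=ctrl.get_obs();print({k:np.round(v,4) for k,v in o.items() if k in('t','tool_pos','eef_rot','joints','opening','wrist_force','wrist_torque')})
for n in ('side','wrist'):
    d=ctrl.capture(n);np.save(n+'19.npy',d,allow_pickle=True)
    save(d,f'pics/{n}19.png',[60,60,300,250],3) if n=='side' else save(d,f'pics/{n}19.png',s=1.5)
    r=held(d,.138,(.4631,-.0605))
    if len(r)>30: print(n,len(r),fitbox(r,0,-.19),planefit(r))
```

```text
{'t': np.float64(37.1), 'joints': array([-0.2813,  0.1039,  1.7719,  0.0062,  1.2635, -0.0914]), 'tool_pos': array([ 0.3957, -0.0501,  0.2613]), 'eef_rot': array([-7.000e-04,  7.716e-01,  6.361e-01,  3.100e-03]), 'wrist_force': array([-0.0098, -0.0014, -0.4056]), 'wrist_torque': array([-0.0597,  0.0791, -0.0167]), 'opening': np.float64(0.0838)}
side 778 (np.float64(-11.13619810748564), array([ 0.4632, -0.0602]), array([0.1294, 0.1145])) (array([0.00620531, 0.00704358, 0.13527901]), array([ 0.45404951, -0.06029652,  0.13510648]), 760)
wrist 3952 (np.float64(-10.88619810748564), array([ 0.4592, -0.0597]), array([0.127 , 0.1145])) (array([-0.00186718,  0.00126652,  0.13890297]), array([ 0.44838474, -0.04523612,  0.1365257 ]), 2816)
```

View pics/side19.png

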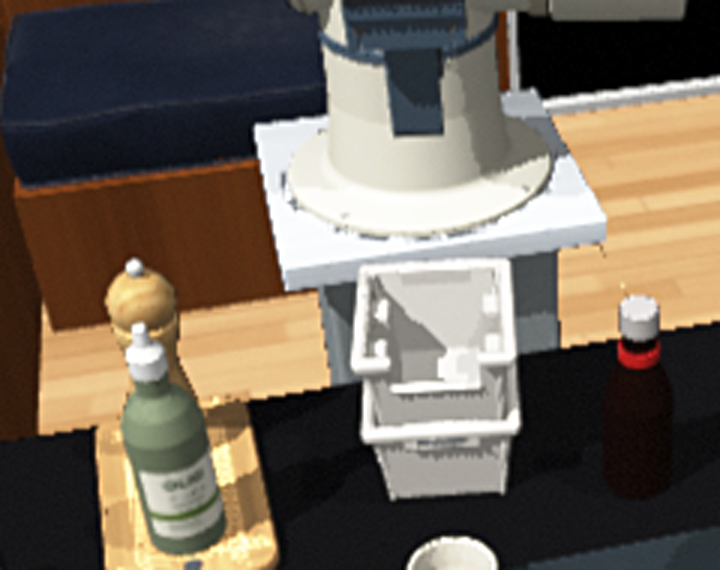

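View pics/wrist19.png

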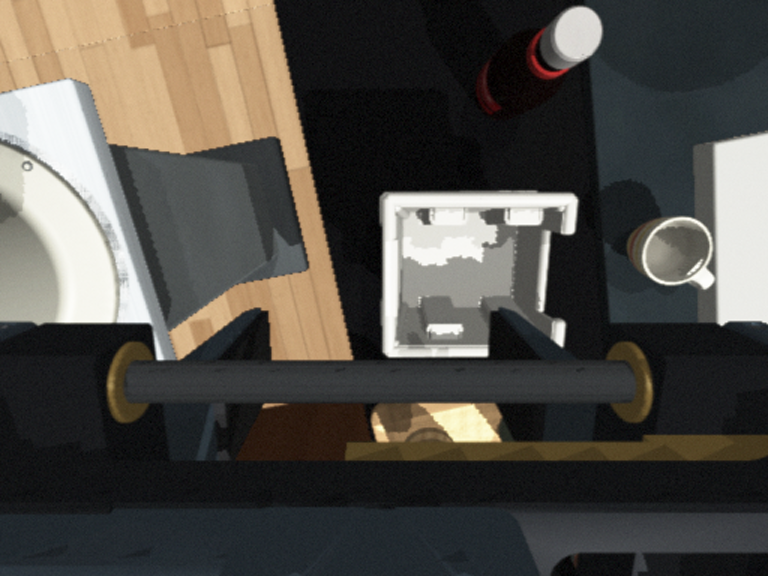

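Call:
step_arm([
  [0,0,0,0,0,-0.1356,0],
  [0,0,0,0,0,-0.1356,0],
  [0,0,0,0,0,-0.1356,0],
  [0,0,0,0,0,-0.1356,0],
  [0,0,0,0,0,-0.1356,0],
  [0,0,0,0,0,-0.1356,0],
  [0,0,0,0,0,-0.1356,0],
  [0,0,0,0,0,-0.1356,0],
  [0,0,0,0,0,-0.1356,0],
  [0,0,0,0,0,-0.1356,0],
  [0,0,0,0,0,-0.1356,0],
  [0,0,0,0,0,-0.1356,0],
  [0,0,0,0,0,-0.1356,0],
  [0,0,0,0,0,0,0],
])

```text
t: 38.6
tool_pos: [0.3939, -0.0496, 0.2592]
eef_rot: [-0.001, -0.001, 1.0, 0.003]
wrist_force: [-0.4, -0.5, 0.5]
opening: 0.091
```

Call:
step_arm([
  [0,-3.6,0,0,0,0,0],
  [-0.2,-3.6,0,0,0,0,0],
  [-0.2,-3.6,0,0,0,0,0],
  [-0.2,-3.6,0,0,0,0,0],
  [-0.2,-3.6,0,0,0,0,0],
  [-0.2,-3.5,0,0,0,0,0],
  [0,0,0,0,0,0,0],
  [0,0,0,0,0,0,0],
])

```text
t: 39.4
tool_pos: [0.4042, -0.2649, 0.2582]
eef_rot: [-0.0, 0.002, 1.0, 0.004]
wrist_force: [-0.9, 1.6, -0.0]
opening: 0.0911
```

Run:
```python
from h import *
o=ctrl.get_obs();print({k:np.round(v,4) for k,v in o.items() if k in('t','tool_pos','eef_rot','joints','opening')})
for n in ('side','wrist'):
    d=ctrl.capture(n);P=pts(d)
    p=P[(P[:,2]>.13)&(P[:,2]<.165)&(np.hypot(P[:,0]-.406,P[:,1]+.268)<.04)]
    print('ball',len(p),least_squares(lambda q:np.linalg.norm(p-q,axis=1)-.025,[.406,-.268,.149],loss='soft_l1',f_scale=.001).x)
    if n=='wrist': save(d,'pics/w20.png',s=1.5)
```

```text
{'t': np.float64(39.4), 'joints': array([-0.7077,  0.2413,  1.6019,  0.0053,  1.3034, -2.2751]), 'tool_pos': array([ 0.4042, -0.2649,  0.2582]), 'eef_rot': array([-2.0e-04,  2.4e-03,  1.0e+00,  3.6e-03]), 'opening': np.float64(0.0911)}
ball 334 [ 0.40729525 -0.26542642  0.14599547]
ball 926 [ 0.40557029 -0.26618039  0.14735184]
```

View pics/w20.png

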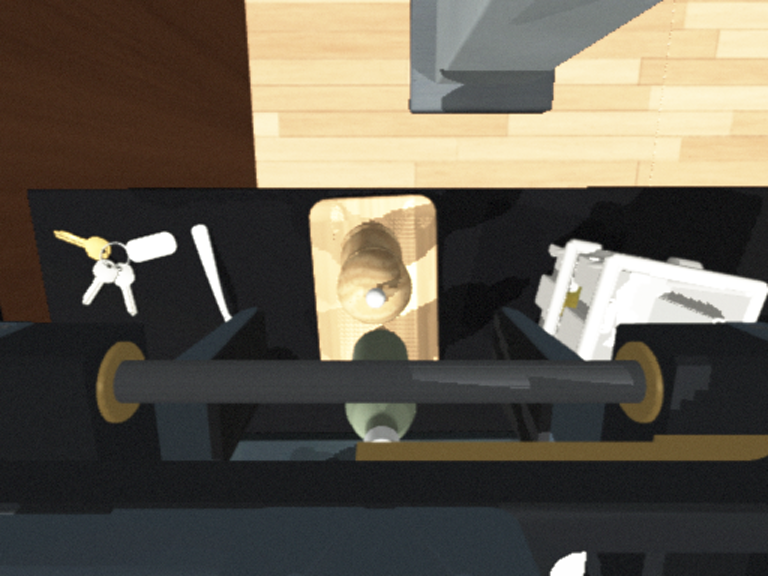

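Call:
step_arm([
  [-0.24,-0.4,2,0.0072,0,-0.005,0],
  [0,0,2.5,0,0,0,0],
  [0,0,2.5,0,0,0,0],
  [0,0,2.5,0,0,0,0],
  [0,0,2.5,0,0,0,0],
  [0,0,1.5,0,0,0,0],
  [0,0,0.8,0,0,0,0],
  [0,0,0,0,0,0,0],
])

```text
t: 40.3
tool_pos: [0.407, -0.2679, 0.1157]
eef_rot: [-0.0, -0.003, 1.0, -0.0]
wrist_force: [0.1, -0.4, 0.3]
opening: 0.0911
```

Call:
step_arm([
  [0,-0.1,0.4,0,0,0.005,0],
  [0,0,0,0,0,0,0.3],
  [0,0,0,0,0,0,0.4],
  [0,0,0,0,0,0,0.5],
  [0,0,0,0,0,0,0.7],
  [0,0,0,0,0,0,1],
  [0,0,0,0,0,0,1],
  [0,0,0,0,0,0,1],
  [0,0,0,0,0,0,1],
  [0,0,0,0,0,0,1],
], force=25)

```text
t: 41.3
tool_pos: [0.4073, -0.2699, 0.1123]
eef_rot: [0.0, -0.0, 1.0, -0.001]
wrist_force: [0.0, 0.2, 2.2]
opening: 0.0476
```

Call:
step_arm([
  [0,0,0,0,0,0,1],
  [0,0,-0.5,0,0,0,1],
  [0,0,-1,0,0,0,1],
  [0,0,-2,0,0,0,1],
  [0,0,-2.5,0,0,0,1],
  [0,0,-2.5,0,0,0,1],
  [0,0,-2.5,0,0,0,1],
  [0,0,-2.5,0,0,0,1],
  [0,0,-2.5,0,0,0,1],
  [0,0,-2.5,0,0,0,1],
  [0,0,-1,0,0,0,1],
  [0,0,0,0,0,0,1],
])

```text
t: 42.5
tool_pos: [0.4075, -0.27, 0.3085]
eef_rot: [0.001, -0.0, 1.0, -0.002]
wrist_force: [-0.0, -0.6, -2.3]
opening: 0.0472
```

Run:
```python
from h import *
o=ctrl.get_obs();print({k:np.round(v,4) for k,v in o.items() if k in('t','tool_pos','eef_rot','wrist_force','opening')})
d=ctrl.capture('side');save(d,'pics/s21.png',[40,20,300,250],3); P=pts(d)
for z in (.19,.21,.225,.245): print(z,circ(P,z,z+.015,(.407,-.268)))
```

```text
{'t': np.float64(42.5), 'tool_pos': array([ 0.4075, -0.27  ,  0.3085]), 'eef_rot': array([ 0.0014, -0.    ,  1.    , -0.0015]), 'wrist_force': array([-0.0096, -0.555 , -2.2722]), 'opening': np.float64(0.0472)}
0.19 (array([ 0.407, -0.268,  0.025]), 0, np.float64(nan))
0.21 (array([ 0.4073, -0.2699,  0.0278]), 217, np.float64(0.002))
0.225 (array([ 0.4071, -0.2696,  0.026 ]), 157, np.float64(0.0015))
0.245 (array([ 0.4072, -0.2696,  0.0256]), 203, np.float64(0.0018))
  return _methods._mean(a, axis=axis, dtype=dtype,
  ret = ret.dtype.type(ret / rcount)
```

View pics/s21.png

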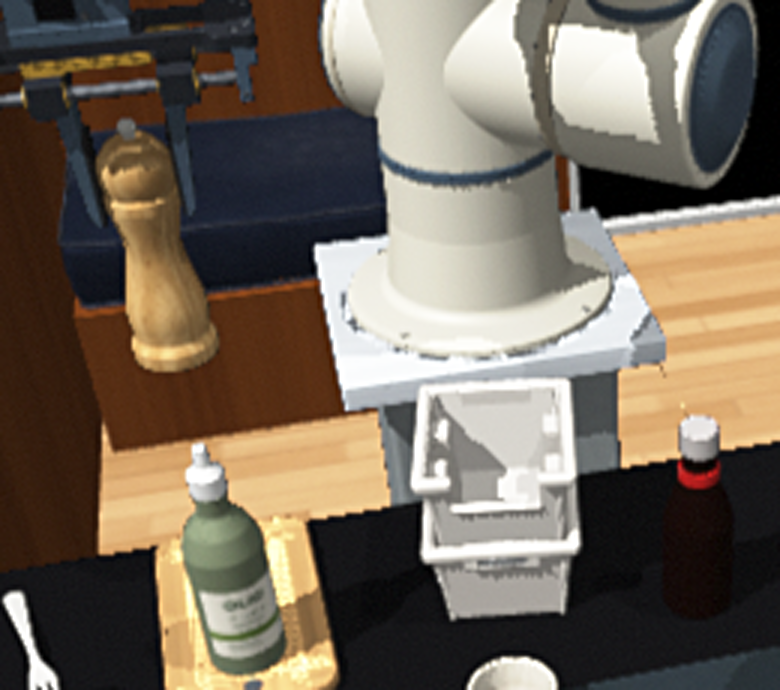

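Call:
step_arm([
  [-0.1,1.25,0,0,0,0,1],
  [-0.15,2.6,0,0,0,0,1],
  [-0.15,2.6,0,0,0,0,1],
  [-0.15,2.6,0,0,0,0,1],
  [-0.15,2.6,0,0,0,0,1],
  [-0.15,2.6,0,0,0,0,1],
  [-0.15,2.6,0,0,0,0,1],
  [-0.15,2.6,0,0,0,0,1],
  [-0.15,2.6,0,0,0,0,1],
  [-0.15,2.6,0,0,0,0,1],
  [-0.15,2.6,0,0,0,0,1],
  [-0.15,2.6,0,0,0,0,1],
  [-0.15,2.6,0,0,0,0,1],
  [-0.15,2.6,0,0,0,0,1],
  [-0.15,2.6,0,0,0,0,1],
  [-0.15,2.6,0,0,0,0,1],
  [-0.15,2.6,0,0,0,0,1],
  [-0.15,2.6,0,0,0,0,1],
  [-0.15,2.6,0,0,0,0,1],
  [-0.15,2.6,0,0,0,0,1],
])

```text
t: 44.55
tool_pos: [0.4352, 0.2382, 0.3053]
eef_rot: [-0.001, -0.0, 1.0, -0.001]
wrist_force: [-0.3, -0.7, -1.7]
opening: 0.0472
```

Call:
step_arm([
  [0,0,0,0,0,0,1],
  [0,0,2,0,0,0,1],
  [0,0,2.5,0,0,0,1],
  [0,0,2.5,0,0,0,1],
  [0,0,2.5,0,0,0,1],
  [0,0,2.5,0,0,0,1],
  [0,0,2.5,0,0,0,1],
  [0,0,2.5,0,0,0,1],
  [0,0,1.5,0,0,0,1],
  [0,0,1,0,0,0,1],
  [0,0,0,0,0,0,1],
  [0,0,0,0,0,0,1],
])

```text
t: 45.75
tool_pos: [0.4367, 0.2366, 0.1118]
eef_rot: [0.0, -0.0, 1.0, -0.001]
wrist_force: [0.3, 0.6, -0.9]
opening: 0.0471
```

Call:
step_arm([
  [0,0,0.4,0,0,0,1],
  [0,0,0.3,0,0,0,1],
  [0,0,0.2,0,0,0,1],
  [0,0,0.1,0,0,0,1],
  [0,0,0,0,0,0,1],
])

```text
t: 46.25
tool_pos: [0.4367, 0.2365, 0.1015]
eef_rot: [0.0, -0.0, 1.0, -0.001]
wrist_force: [0.2, 0.0, -2.2]
opening: 0.0475
```

Run:
```python
from h import *
o=ctrl.get_obs();print({k:np.round(v,4) for k,v in o.items() if k in('t','tool_pos','eef_rot','wrist_force','opening')})
s=ctrl.capture('side')
for n,d in (('before',np.load('side0.npy',allow_pickle=True).item()),('now',s)):
    P=pts(d)
    for z in (.075,.09,.105,.12): print(n,z,circ(P,z,z+.015,(.437,.236)),circ(P,z,z+.015,(.437,.236),.022))
```

```text
{'t': np.float64(46.25), 'tool_pos': array([0.4367, 0.2365, 0.1015]), 'eef_rot': array([ 4.e-04, -0.e+00,  1.e+00, -7.e-04]), 'wrist_force': array([ 0.1599,  0.0451, -2.1902]), 'opening': np.float64(0.0475)}
before 0.075 (array([0.4386, 0.2345, 0.0177]), 96, np.float64(0.0102)) (array([0.434 , 0.2368]), 96, np.float64(0.0106))
before 0.09 (array([0.4377, 0.2352, 0.0197]), 72, np.float64(0.0015)) (array([0.4353, 0.2365]), 72, np.float64(0.0016))
before 0.105 (array([0.4364, 0.236 , 0.0238]), 95, np.float64(0.0015)) (array([0.4383, 0.2349]), 95, np.float64(0.0016))
before 0.12 (array([0.437 , 0.236 , 0.0232]), 99, np.float64(0.0018)) (array([0.4384, 0.2354]), 99, np.float64(0.0018))
now 0.075 (array([0.4369, 0.2374, 0.0184]), 89, np.float64(0.0015)) (array([0.4329, 0.239 ]), 89, np.float64(0.0018))
now 0.09 (array([0.4393, 0.2365, 0.0179]), 65, np.float64(0.0016)) (array([0.4347, 0.2384]), 65, np.float64(0.0018))
now 0.105 (array([0.423 , 0.2382, 0.0364]), 111, np.float64(0.0037)) (array([0.4388, 0.2377]), 111, np.float64(0.006))
now 0.12 (array([0.4231, 0.2387, 0.0371]), 171, np.float64(0.0041)) (array([0.4393, 0.2367]), 171, np.float64(0.0074))
```

Call:
step_arm([
  [0,-0.13,0,0,0,0,1],
  [0,0,0.1,0,0,0,1],
  [0,0,0,0,0,0,1],
])

```text
t: 46.6
tool_pos: [0.4368, 0.2352, 0.1005]
eef_rot: [0.0, -0.0, 1.0, -0.001]
wrist_force: [-0.8, -0.8, -1.6]
opening: 0.0474
```

Call:
step_arm([
  [0,0,0.1,0,0,0,1],
  [0,0,0,0,0,0,1],
])

```text
t: 46.8
tool_pos: [0.4372, 0.2354, 0.1002]
eef_rot: [0.001, -0.0, 1.0, -0.0]
wrist_force: [-2.0, -1.4, 12.0]
opening: 0.0476
```

Contact. I'll ease off 1 mm, release and rise.

Call:
step_arm([
  [0,0,-0.1,0,0,0,0.5],
  [0,0,0,0,0,0,0.3],
  [0,0,0,0,0,0,0],
  [0,0,0,0,0,0,0],
  [0,0,0,0,0,0,0],
  [0,0,0,0,0,0,0],
  [0,0,0,0,0,0,0],
  [0,0,-1,0,0,0,0],
  [0,0,-2,0,0,0,0],
  [0,0,-4,0,0,0,0],
  [0,0,-4,0,0,0,0],
  [0,0,-4,0,0,0,0],
  [0,0,-1,0,0,0,0],
  [0,0,0,0,0,0,0],
])

```text
t: 48.2
tool_pos: [0.4373, 0.2358, 0.2625]
eef_rot: [0.002, -0.0, 1.0, -0.0]
wrist_force: [-1.1, -0.2, -0.7]
opening: 0.0912
```

Run:
```python
from h import *
o=ctrl.get_obs();print({k:np.round(v,4) for k,v in o.items() if k in('t','tool_pos','eef_rot','wrist_force','opening')})
s=ctrl.capture('side');save(s,'pics/s22.png',[60,40,400,250],2.3)
for n,d in (('before',np.load('side0.npy',allow_pickle=True).item()),('now',s)):
    P=pts(d)
    for z in (.09,.105): print(n,z,circ(P,z,z+.015,(.437,.236),.022))
    p=P[(P[:,2]>.118)&(P[:,2]<.158)&(np.hypot(P[:,0]-.435,P[:,1]-.234)<.04)]
    print('ball',len(p),least_squares(lambda q:np.linalg.norm(p-q,axis=1)-.025,[.435,.228,.137],loss='soft_l1',f_scale=.001).x)
for z in (.05,.07,.09): print(circ(P,z,z+.02,(.512,-.262),.028))
```

```text
{'t': np.float64(48.2), 'tool_pos': array([0.4373, 0.2358, 0.2625]), 'eef_rot': array([ 2.1e-03, -1.0e-04,  1.0e+00, -1.0e-04]), 'wrist_force': array([-1.1057, -0.2128, -0.7252]), 'opening': np.float64(0.0912)}
before 0.09 (array([0.4353, 0.2365]), 72, np.float64(0.0016))
before 0.105 (array([0.4383, 0.2349]), 95, np.float64(0.0016))
ball 363 [0.43724512 0.23571857 0.13478771]
now 0.09 (array([0.4355, 0.2391]), 75, np.float64(0.0017))
now 0.105 (array([0.4386, 0.2385]), 93, np.float64(0.0017))
ball 360 [0.43758331 0.23943912 0.13484318]
(array([ 0.5117, -0.2612]), 191, np.float64(0.0011))
(array([ 0.5119, -0.2611]), 198, np.float64(0.0012))
(array([ 0.5123, -0.2614]), 217, np.float64(0.0012))
```

View pics/s22.png

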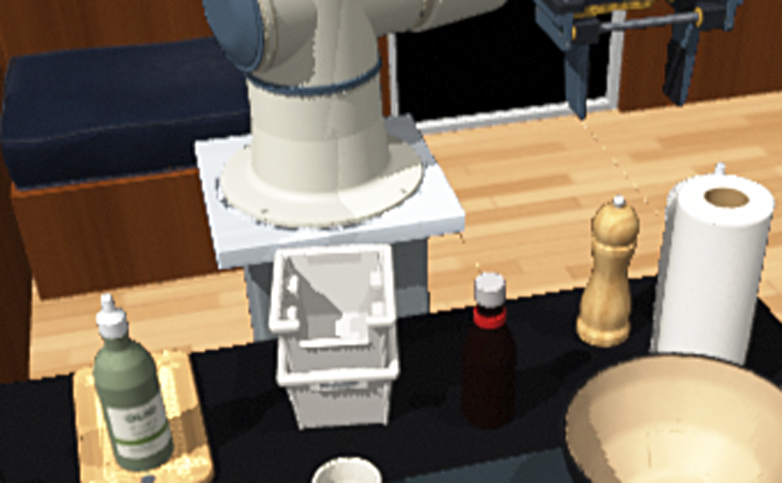

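The mill stands upright but is 3.7 mm left of its start spot. There's time, so I'll regrip and correct it.

Call:
step_arm([
  [0,0.45,2,0,0,0,0],
  [0,0,2.5,0,0,0,0],
  [0,0,2.5,0,0,0,0],
  [0,0,2.5,0,0,0,0],
  [0,0,2.5,0,0,0,0],
  [0,0,2,0,0,0,0],
  [0,0,1,0,0,0,0],
  [0,0,0.5,0,0,0,0],
  [0,0,0.2,0,0,0,0],
  [0,0,0,0,0,0,0],
])

```text
t: 49.25
tool_pos: [0.4369, 0.2398, 0.1038]
eef_rot: [0.001, -0.0, 1.0, -0.001]
wrist_force: [-0.1, 0.1, 0.8]
opening: 0.0911
```

Call:
step_arm([
  [0,0,0.3,0,0,0,0.3],
  [0,0,0,0,0,0,0.35],
  [0,0,0,0,0,0,0.4],
  [0,0,0,0,0,0,0.45],
  [0,0,0,0,0,0,0.5],
  [0,0,0,0,0,0,0.6],
  [0,0,0,0,0,0,1],
  [0,0,0,0,0,0,1],
  [0,0,0,0,0,0,1],
  [0,0,0,0,0,0,1],
], force=15)

```text
t: 50.25
tool_pos: [0.4368, 0.2397, 0.1007]
eef_rot: [0.001, -0.0, 1.0, -0.001]
wrist_force: [-2.2, -0.9, 5.7]
opening: 0.048
```

Call:
step_arm([
  [0,0,-0.3,0,0,0,1],
  [0,0,-0.3,0,0,0,1],
  [0,-0.2,0,0,0,0,1],
  [0,-0.2,0,0,0,0,1],
  [0,0,0,0,0,0,1],
  [0,0,0,0,0,0,1],
])

```text
t: 50.85
tool_pos: [0.4367, 0.2356, 0.1065]
eef_rot: [0.0, 0.0, 1.0, -0.001]
wrist_force: [0.4, -0.3, -1.7]
opening: 0.0478
```

Run:
```python
from h import *
o=ctrl.get_obs();print({k:np.round(v,4) for k,v in o.items() if k in('t','tool_pos','eef_rot','wrist_force','opening')})
s=ctrl.capture('side')
for n,d,dz in (('before',np.load('side0.npy',allow_pickle=True).item(),0),('now',s,.006)):
    P=pts(d)
    for z in (.082,.09,.098): print(n,z,circ(P,z+dz,z+dz+.012,(.437,.236),.02))
```

```text
{'t': np.float64(50.85), 'tool_pos': array([0.4367, 0.2356, 0.1065]), 'eef_rot': array([ 4.e-04,  1.e-04,  1.e+00, -7.e-04]), 'wrist_force': array([ 0.4425, -0.3139, -1.6618]), 'opening': np.float64(0.0478)}
before 0.082 (array([0.4357, 0.2361]), 59, np.float64(0.0012))
before 0.09 (array([0.437 , 0.2353]), 57, np.float64(0.0016))
before 0.098 (array([0.4384, 0.2347]), 58, np.float64(0.0014))
now 0.082 (array([0.4357, 0.2363]), 57, np.float64(0.0012))
now 0.09 (array([0.4371, 0.2362]), 58, np.float64(0.0013))
now 0.098 (array([0.4393, 0.2367]), 58, np.float64(0.003))
```

Call:
step_arm([
  [0,-0.1,0.3,0,0,0,1],
  [0,0,0.2,0,0,0,1],
  [0,0,0.05,0,0,0,1],
  [0,0,0,0,0,0,1],
])

```text
t: 51.3
tool_pos: [0.4367, 0.2347, 0.101]
eef_rot: [0.0, -0.0, 1.0, -0.001]
wrist_force: [-1.1, -0.3, -1.9]
opening: 0.0474
```

Call:
step_arm([
  [0,0,0.05,0,0,0,1],
  [0,0,0,0,0,0,1],
])

```text
t: 51.5
tool_pos: [0.4369, 0.2348, 0.1007]
eef_rot: [0.001, -0.0, 1.0, -0.001]
wrist_force: [-1.0, -0.4, 2.6]
opening: 0.0479
```

Light contact at 2.6 N. Release now.

Call:
step_arm([
  [0,0,0,0,0,0,0.4],
  [0,0,0,0,0,0,0.3],
  [0,0,0,0,0,0,0.1],
  [0,0,0,0,0,0,0],
  [0,0,0,0,0,0,0],
  [0,0,0,0,0,0,0],
  [0,0,0,0,0,0,0],
])

```text
t: 52.2
tool_pos: [0.4368, 0.2347, 0.1006]
eef_rot: [0.0, -0.0, 1.0, -0.001]
wrist_force: [0.5, 0.1, 0.0]
opening: 0.0914
```

Call:
step_arm([
  [0,0,-1,0,0,0,0],
  [0,0,-2,0,0,0,0],
  [0,0,-4,0,0,0,0],
  [0,0,-4,0,0,0,0],
  [0,0,-4,0,0,0,0],
  [0,0,-1,0,0,0,0],
  [0,0,0,0,0,0,0],
])

```text
t: 52.9
tool_pos: [0.4373, 0.2353, 0.2626]
eef_rot: [0.002, -0.0, 1.0, -0.0]
wrist_force: [0.5, 0.3, -0.5]
opening: 0.0908
```

Run:
```python
from h import *
o=ctrl.get_obs();print({k:np.round(v,4) for k,v in o.items() if k in('t','tool_pos','eef_rot','wrist_force','opening')})
s=ctrl.capture('side')
for n,d in (('before',np.load('side0.npy',allow_pickle=True).item()),('now',s)):
    P=pts(d)
    for z in (.082,.09,.098): print(n,z,circ(P,z,z+.012,(.437,.236),.02))
    p=P[(P[:,2]>.118)&(P[:,2]<.158)&(np.hypot(P[:,0]-.435,P[:,1]-.234)<.04)]
    print('ball',len(p),least_squares(lambda q:np.linalg.norm(p-q,axis=1)-.025,[.435,.228,.137],loss='soft_l1',f_scale=.001).x)
```

```text
{'t': np.float64(52.9), 'tool_pos': array([0.4373, 0.2353, 0.2626]), 'eef_rot': array([ 0.0022, -0.    ,  1.    , -0.    ]), 'wrist_force': array([ 0.5051,  0.2651, -0.4763]), 'opening': np.float64(0.0908)}
before 0.082 (array([0.4357, 0.2361]), 59, np.float64(0.0012))
before 0.09 (array([0.437 , 0.2353]), 57, np.float64(0.0016))
before 0.098 (array([0.4384, 0.2347]), 58, np.float64(0.0014))
ball 363 [0.43724512 0.23571857 0.13478771]
now 0.082 (array([0.4359, 0.2365]), 60, np.float64(0.0016))
now 0.09 (array([0.4369, 0.2357]), 59, np.float64(0.0019))
now 0.098 (array([0.4391, 0.2353]), 63, np.float64(0.0015))
ball 358 [0.43711786 0.23678987 0.1349823 ]
```

Call:
step_arm([
  [-0.4,-2.6,0,0,0,0,0],
  [-0.6,-3.9,0,0,0,0,0],
  [-0.6,-3.9,0,0,0,0,0],
  [-0.6,-3.9,0,0,0,0,0],
  [-0.6,-3.9,0,0,0,0,0],
  [-0.6,-3.9,0,0,0,0,0],
  [-0.6,-3.9,0,0,0,0,0],
  [-0.6,-3.9,0,0,0,0,0],
  [-0.6,-3.9,0,0,0,0,0],
  [-0.6,-3.9,0,0,0,0,0],
  [-0.6,-3.9,0,0,0,0,0],
  [-0.6,-3.9,0,0,0,0,0],
  [-0.6,-3.9,0,0,0,0,0],
  [0,-0.4,0,0,0,0,0],
  [0,0,0,0,0,0,0],
  [0,0,0,0,0,0,0],
])

```text
t: 54.55
tool_pos: [0.512, -0.2619, 0.2602]
eef_rot: [-0.0, -0.0, 1.0, 0.0]
wrist_force: [0.1, 0.6, 0.2]
opening: 0.091
```

Run:
```python
from h import *
o=ctrl.get_obs();print({k:np.round(v,4) for k,v in o.items() if k in('t','tool_pos','eef_rot','wrist_force','opening')})
d=ctrl.capture('wrist');save(d,'pics/w23.png',s=1.5);P=pts(d)
print('neck',circ(P,.162,.184,(.512,-.262),.012,.03),'body',circ(P,.03,.1,(.512,-.262),.028,.05))
```

```text
{'t': np.float64(54.55), 'tool_pos': array([ 0.512 , -0.2619,  0.2602]), 'eef_rot': array([-5.e-04, -2.e-04,  1.e+00,  0.e+00]), 'wrist_force': array([0.0776, 0.6347, 0.1526]), 'opening': np.float64(0.091)}
neck (array([ 0.5132, -0.2617]), 460, np.float64(0.0024)) body (array([ 0.5101, -0.262 ]), 245, np.float64(0.0005))
```

View pics/w23.png

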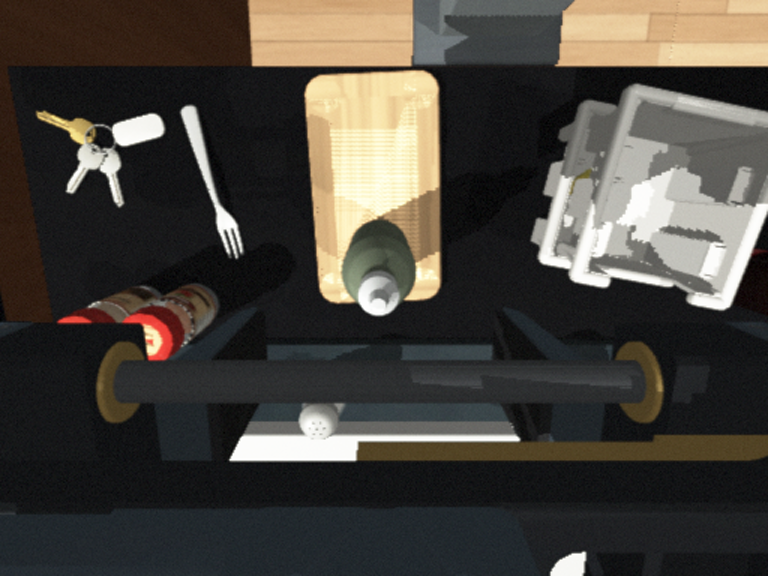

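Call:
step_arm([
  [-0.05,-0.05,2,0,0,0,0],
  [0,0,2.5,0,0,0,0],
  [0,0,2.5,0,0,0,0],
  [0,0,2.5,0,0,0,0],
  [0,0,1.5,0,0,0,0],
  [0,0,0.7,0,0,0,0.3],
  [0,0,0,0,0,0,0.5],
  [0,0,0,0,0,0,0.6],
  [0,0,0,0,0,0,0.7],
  [0,0,0,0,0,0,1],
  [0,0,0,0,0,0,1],
  [0,0,0,0,0,0,1],
  [0,0,0,0,0,0,1],
  [0,0,0,0,0,0,1],
  [0,0,0,0,0,0,1],
  [0,0,0,0,0,0,1],
], force=25)

```text
t: 56.2
tool_pos: [0.5132, -0.2637, 0.1442]
eef_rot: [0.0, -0.0, 1.0, -0.001]
wrist_force: [0.6, 0.0, -1.2]
opening: 0.0256
```

Call:
step_arm([
  [0,0,-0.5,0,0,0,1],
  [0,0,-1,0,0,0,1],
  [0,0,-2,0,0,0,1],
  [0,0,-2.5,0,0,0,1],
  [0,0,-2.5,0,0,0,1],
  [0,0,-2.5,0,0,0,1],
  [0,0,-2.5,0,0,0,1],
  [0,0,-2.5,0,0,0,1],
  [0,0,-2.5,0,0,0,1],
  [0,0,-1,0,0,0,1],
  [0,0,0,0,0,0,1],
])

```text
t: 57.3
tool_pos: [0.5135, -0.2637, 0.3408]
eef_rot: [0.002, -0.0, 1.0, -0.001]
wrist_force: [-0.2, -0.2, -2.6]
opening: 0.0258
```

Run:
```python
from h import *
o=ctrl.get_obs();print({k:np.round(v,4) for k,v in o.items() if k in('t','tool_pos','eef_rot','wrist_force','opening')})
d=ctrl.capture('side');save(d,'pics/s24.png',[40,20,300,250],3);P=pts(d)
for z in (.22,.24,.26,.28): print(circ(P,z,z+.02,(.512,-.262),.028))
```

```text
{'t': np.float64(57.3), 'tool_pos': array([ 0.5135, -0.2637,  0.3408]), 'eef_rot': array([ 0.0016, -0.    ,  1.    , -0.0014]), 'wrist_force': array([-0.1866, -0.1628, -2.6212]), 'opening': np.float64(0.0258)}
(array([ 0.5132, -0.2622]), 269, np.float64(0.0011))
(array([ 0.5136, -0.2624]), 279, np.float64(0.0012))
(array([ 0.5137, -0.2625]), 293, np.float64(0.0011))
(array([ 0.5137, -0.2624]), 310, np.float64(0.0011))
```

View pics/s24.png

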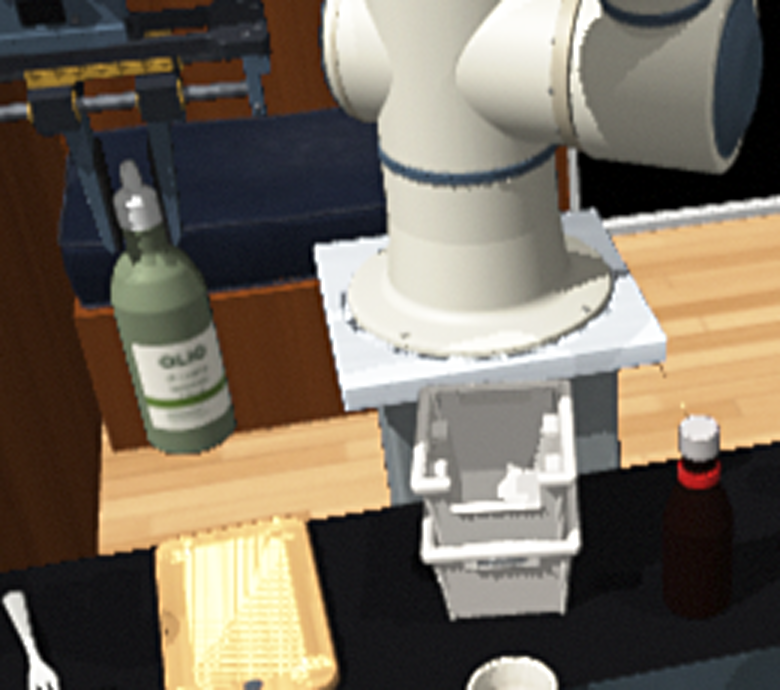

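Call:
step_arm([
  [0.3,1.3,0,0,0,0,1],
  [0.5,2.4,0,0,0,0,1],
  [0.55,2.6,0,0,0,0,1],
  [0.55,2.6,0,0,0,0,1],
  [0.55,2.6,0,0,0,0,1],
  [0.55,2.6,0,0,0,0,1],
  [0.55,2.6,0,0,0,0,1],
  [0.55,2.6,0,0,0,0,1],
  [0.55,2.6,0,0,0,0,1],
  [0.55,2.6,0,0,0,0,1],
  [0.55,2.6,0,0,0,0,1],
  [0.55,2.6,0,0,0,0,1],
  [0.55,2.6,0,0,0,0,1],
  [0.55,2.6,0,0,0,0,1],
  [0.55,2.6,0,0,0,0,1],
  [0.5,2.3,0,0,0,0,1],
  [0,0,0,0,0,0,1],
  [0,0,0,0,0,0,1],
])

```text
t: 59.15
tool_pos: [0.4276, 0.1349, 0.3378]
eef_rot: [-0.0, -0.001, 1.0, -0.001]
wrist_force: [-0.0, -0.0, -3.2]
opening: 0.0254
```

Call:
step_arm([
  [-0.1,0,2,0,0,0,1],
  [0,0,2.5,0,0,0,1],
  [0,0,2.5,0,0,0,1],
  [0,0,2.5,0,0,0,1],
  [0,0,2.5,0,0,0,1],
  [0,0,2.5,0,0,0,1],
  [0,0,2.5,0,0,0,1],
  [0,0,1.5,0,0,0,1],
  [0,0,1,0,0,0,1],
  [0,0,0.4,0,0,0,1],
  [0,0,0,0,0,0,1],
  [0,0,0,0,0,0,1],
])

```text
t: 60.35
tool_pos: [0.4301, 0.1342, 0.1403]
eef_rot: [0.001, 0.0, 1.0, -0.001]
wrist_force: [-0.3, 0.4, -2.4]
opening: 0.0253
```

Run:
```python
from h import *
o=ctrl.get_obs();print({k:np.round(v,4) for k,v in o.items() if k in('t','tool_pos','eef_rot','wrist_force','opening')})
s=ctrl.capture('side');save(s,'pics/s25.png',[200,60,360,210],4.5)
dz=o['tool_pos'][2]-.1322
for n,d,h in (('before',np.load('side0.npy',allow_pickle=True).item(),0),('now',s,dz)):
    P=pts(d)
    for z in (.085,.105,.115): print(n,z,circ(P,z+h,z+h+.015,(.429,.1355),.028 if z<.1 else .022,.035))
```

```text
{'t': np.float64(60.35), 'tool_pos': array([0.4301, 0.1342, 0.1403]), 'eef_rot': array([ 9.e-04,  0.e+00,  1.e+00, -6.e-04]), 'wrist_force': array([-0.3192,  0.4429, -2.4392]), 'opening': np.float64(0.0253)}
before 0.085 (array([0.4276, 0.1354]), 78, np.float64(0.0014))
before 0.105 (array([0.4321, 0.1338]), 153, np.float64(0.0026))
before 0.115 (array([0.4268, 0.1356]), 161, np.float64(0.0037))
now 0.085 (array([0.4304, 0.1367]), 97, np.float64(0.0013))
now 0.105 (array([0.434 , 0.1351]), 164, np.float64(0.0026))
now 0.115 (array([0.4291, 0.1366]), 165, np.float64(0.0035))
```

View pics/s25.png

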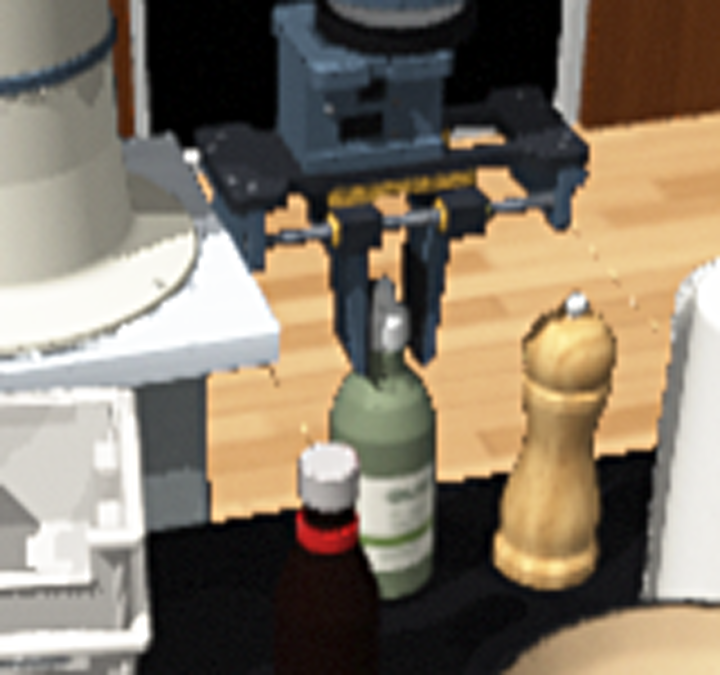

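Currently +2.3 mm in x and +1.2 mm in y. I'll correct that and set it down gently.

Call:
step_arm([
  [0.23,-0.12,0.3,0,0,0,1],
  [0,0,0.3,0,0,0,1],
  [0,0,0.1,0,0,0,1],
  [0,0,0,0,0,0,1],
])

```text
t: 60.8
tool_pos: [0.4276, 0.1332, 0.1328]
eef_rot: [0.001, -0.0, 1.0, -0.001]
wrist_force: [1.0, 1.4, -0.6]
opening: 0.0252
```

Call:
step_arm([
  [0,0,0.1,0,0,0,1],
  [0,0,0,0,0,0,1],
])

```text
t: 61.0
tool_pos: [0.4284, 0.1334, 0.1325]
eef_rot: [0.001, -0.0, 1.0, -0.0]
wrist_force: [-2.1, 0.5, 14.0]
opening: 0.0257
```

Call:
step_arm([
  [0,0,-0.1,0,0,0,1],
  [0,0,0,0,0,0,0.7],
  [0,0,0,0,0,0,0.5],
  [0,0,0,0,0,0,0.2],
  [0,0,0,0,0,0,0],
  [0,0,0,0,0,0,0],
  [0,0,0,0,0,0,0],
  [0,0,0,0,0,0,0],
])

```text
t: 61.8
tool_pos: [0.4274, 0.1331, 0.1327]
eef_rot: [0.0, -0.0, 1.0, -0.001]
wrist_force: [-0.5, 0.8, -0.8]
opening: 0.0728
```

Call:
step_arm([
  [0,0,-1,0,0,0,0],
  [0,0,-2,0,0,0,0],
  [0,0,-3,0,0,0,0],
  [0,0,-4,0,0,0,0],
  [0,0,-4,0,0,0,0],
  [0,0,-4,0,0,0,0],
  [0,0,-1,0,0,0,0],
  [0,0,0,0,0,0,0],
])

```text
t: 62.6
tool_pos: [0.4279, 0.1335, 0.3245]
eef_rot: [0.002, -0.0, 1.0, -0.0]
wrist_force: [-0.9, -0.2, -0.3]
opening: 0.0909
```

Run:
```python
from h import *
o=ctrl.get_obs();print({k:np.round(v,4) for k,v in o.items() if k in('t','tool_pos','eef_rot','wrist_force','opening')})
s=ctrl.capture('side');save(s,'pics/s26.png',s=1.5)
for n,d in (('before',np.load('side0.npy',allow_pickle=True).item()),('now',s)):
    P=pts(d)
    for z in (.085,.105,.115): print(n,z,circ(P,z,z+.015,(.429,.1355),.028 if z<.1 else .022,.035))
    print('neck',circ(P,.15,.172,(.430,.134),.012,.03))
    p=P[(P[:,2]>.118)&(P[:,2]<.158)&(np.hypot(P[:,0]-.435,P[:,1]-.234)<.04)]
    print('ball',least_squares(lambda q:np.linalg.norm(p-q,axis=1)-.025,[.435,.228,.137],loss='soft_l1',f_scale=.001).x)
r=held(s,.138,(.4631,-.0605)); print(fitbox(r,0,-.19),planefit(r))
```

```text
{'t': np.float64(62.6), 'tool_pos': array([0.4279, 0.1335, 0.3245]), 'eef_rot': array([ 2.2e-03, -0.0e+00,  1.0e+00, -4.0e-04]), 'wrist_force': array([-0.8518, -0.2299, -0.3414]), 'opening': np.float64(0.0909)}
before 0.085 (array([0.4276, 0.1354]), 78, np.float64(0.0014))
before 0.105 (array([0.4321, 0.1338]), 153, np.float64(0.0026))
before 0.115 (array([0.4268, 0.1356]), 161, np.float64(0.0037))
neck (array([0.4293, 0.1354]), 99, np.float64(0.0023))
ball [0.43724512 0.23571857 0.13478771]
now 0.085 (array([0.428, 0.137]), 87, np.float64(0.0014))
now 0.105 (array([0.432 , 0.1361]), 156, np.float64(0.0026))
now 0.115 (array([0.4268, 0.1374]), 152, np.float64(0.0033))
neck (array([0.4296, 0.1378]), 97, np.float64(0.0026))
ball [0.43732549 0.23682743 0.13448053]
(np.float64(-11.38619810748564), array([ 0.4637, -0.0603]), array([0.1289, 0.1144])) (array([0.00447504, 0.00092521, 0.13519444]), array([ 0.45441754, -0.05963628,  0.1351317 ]), 776)
```

View pics/s26.png

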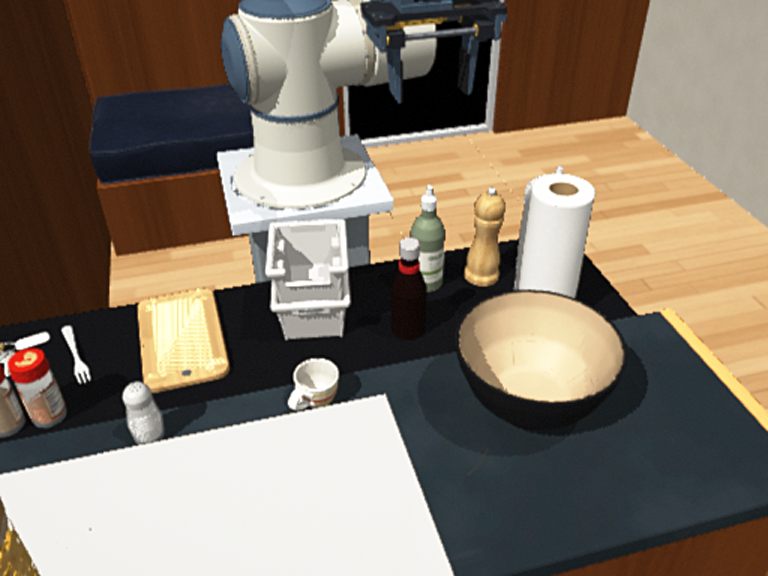

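Call:
step_arm([
  [1,3,0,0,0,0,0],
  [1.2,4,0,0,0,0,0],
  [1.2,4,0,0,0,0,0],
  [1.2,4,0,0,0,0,0],
  [1.2,4,0,0,0,0,0],
  [1.2,4,0,0,0,0,0],
  [1.2,4,0,0,0,0,0],
  [1.2,4,0,0,0,0,0],
  [1.2,4,0,0,0,0,0],
  [1.2,4,0,0,0,0,0],
  [0,0,0,0,0,0,0],
  [0,0,0,0,0,0,0],
])

```text
t: 63.85
tool_pos: [0.3085, 0.5232, 0.3199]
eef_rot: [-0.001, -0.001, 1.0, -0.002]
wrist_force: [0.1, 0.1, -0.4]
opening: 0.0914
```

Run:
```python
from h import *
o=ctrl.get_obs();print({k:np.round(v,4) for k,v in o.items() if k in('t','tool_pos','joints')})
t=ctrl.capture('top');save(t,'pics/t27.png',[110,100,400,270],2.7)
t0=np.load('top0.npy',allow_pickle=True).item()
for n,d in (('before',t0),('now',t)):
    P=pts(d); print(n,'neck',circ(P,.15,.172,(.430,.134),.012,.03),'body',circ(P,.03,.1,(.43,.134),.028,.05))
    p=P[(P[:,2]>.118)&(P[:,2]<.158)&(np.hypot(P[:,0]-.435,P[:,1]-.234)<.04)]
    print('ball',least_squares(lambda q:np.linalg.norm(p-q,axis=1)-.025,[.435,.228,.137],loss='soft_l1',f_scale=.001).x)
r=held(t,.138,(.4631,-.0605)); print(fitbox(r,0,-.19),planefit(r))
print([(round(r['conf'],2),r['rect']) for r in ctrl.spot_in(t,'lemon')])
s=ctrl.capture('side');print([(round(r['conf'],2),r['rect']) for r in ctrl.spot_in(s,'lemon')]);save(s,'pics/s27.png',[160,130,250,240],6)
r=rim(pts(s),(.462,-.061),R=.085,zlo=.068);print('lemon tote far edge',fitbox(r[r[:,0]>.5],0,-.19), len(r))
```

```text
{'t': np.float64(63.85), 'joints': array([ 0.9408,  0.3865,  1.212 , -0.0018,  1.5472, -0.6315]), 'tool_pos': array([0.3085, 0.5232, 0.3199])}
before neck (array([0.4304, 0.1332]), 74, np.float64(0.0026)) body (array([0.43  , 0.1317]), 194, np.float64(0.0097))
ball [0.43670573 0.23309448 0.13549765]
now neck (array([0.4298, 0.135 ]), 71, np.float64(0.0024)) body (array([0.4274, 0.1348]), 117, np.float64(0.0005))
ball [0.43659655 0.23419287 0.13529425]
(np.float64(-10.636198107485642), array([ 0.4607, -0.0622]), array([0.1281, 0.1146])) (array([-0.00410362, -0.00038364,  0.13863259]), array([ 0.45329768, -0.06236154,  0.13654647]), 639)
[(0.62, [171.3, 177.3, 201.5, 211.6])]
[]
lemon tote far edge (np.float64(0.11380189251435979), array([ 0.5179, -0.069 ]), array([0.0313, 0.1137])) 717
```

View pics/t27.png

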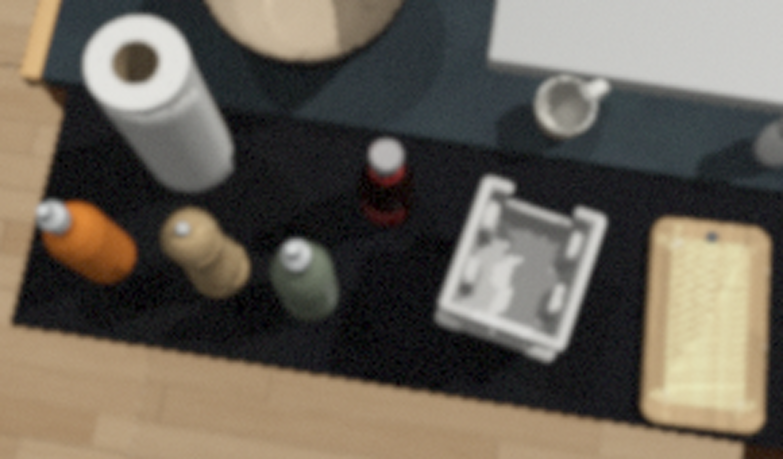

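View pics/s27.png

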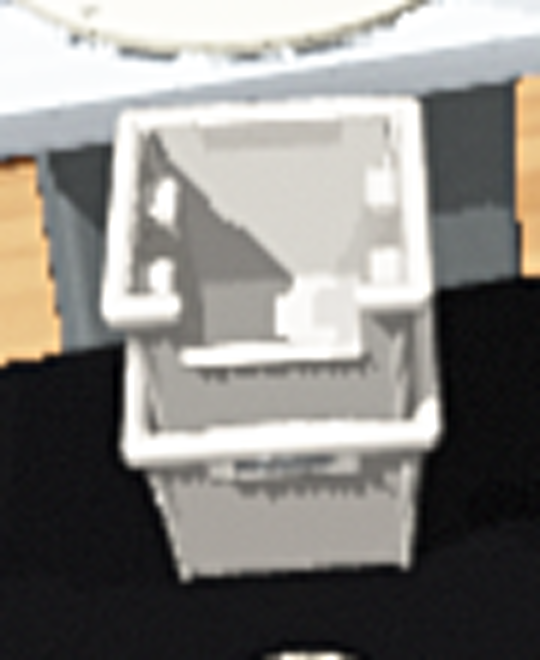

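Stack level, rim at 0.139 m, and both items upright within about 2 mm of their start spots. Handing in.

```bash
python3 -c "
from station import ctrl
print(ctrl.close_job())"
```

```text
the job is handed in; nothing more can be done
None
```

I set the bottle and then the mill upright on the board and stacked the empty tote on the lemon tote. The mill and then the bottle went back to their places, and I handed the job in at about 64 s of the 112 s allowed.

**Last checks**
- **Tote:** its rim is level at about 0.139 m in the top view, which puts its underside 64 mm up on the ledges. The side camera read about 0.135 m. Its axis is within about 0.5° of anti-parallel to the lemon tote, and the centres agree to about 1 mm.
- **Mill:** upright, about 1 mm from its start spot. I regripped it once because it first landed 3.7 mm off.
- **Bottle:** upright, about 2 mm from its start spot.
- **Lemon:** I never touched it, but the upper tote now hides it. The detector's only hit was on the pepper mill, so I could not see it directly at the end.

**What disagreed with the description**
- **Lemon tote direction:** its +x (cut-down) end faced the robot, not left. I aligned the empty tote to the pose I measured.
- **Tool height:** the reported TCP sat about 30 mm below the true grasp point. The first close therefore pinched the bottle's spout. I reopened, and the bottle had not moved.

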